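# Stroke the disc press and gauge it

### The job

Press the lever of the small disc press down to its stop and let it come back up by itself. Then take the gauge rod from its cradle, push its thin probe into the press's slanting guide tube until the collar stops against the tube's mouth, and draw it right out again. Finish while still holding the rod in the gripper, steady and level, with its tip over the middle of the white reading plate about a hand's breadth above it, touching nothing else; leave the other things on the bench alone.

Things in the scene. Friction and masses are not known exactly. Their poses are not given: they have to be found in the camera images.
- lever (a joint): angle of the sprung press lever, rad: 0 at rest (arm sloping up 0.40 rad above level), growing as the arm is pushed down, 0.75 at its lower stop (arm 0.35 rad below level). About 4 N at the handle starts it, 10 N at the stop; a spring brings it back up within half a second when let free.
- lever_grip (a point): centre of the lever's black cross handle: a level round bar, diameter 22 mm, 70 mm long along this frame's x, at the end of the 150 mm lever arm. The frame turns with the lever. Open space above, below and beyond it.
- lever_hinge (a point): the lever's hinge on the press column, 178 mm above the bench, axis along this frame's x (level). At rest the frame has the press's yaw and the arm runs in its +y, sloping up; it turns with the lever. Column and side plates reach 203 mm above the bench and 30 mm from the hinge towards the handle.
- tube_mouth (a point): centre of the open upper end of the steel guide tube on the press, 115 mm above the bench: outside diameter 30 mm, bore 13 mm, 95 mm deep. The frame's z axis points out of the tube along its axis, 30 degrees above level, away from the press housing; the rod goes in along -z. Its x axis lies in the same upright plane, pointing downward.
- rod_grip (a point): the gauge rod, middle of its grip on the rod's axis: a square bar 14 x 14 mm, 90 mm long; x points to the tip. Ahead of this point: round collar (diameter 26) from 37 to 45 mm, then thin round probe (diameter 8, 85 mm long, ring-marked, last 5 mm tapering to 4.4). Behind it the grip ends at 53 mm. 0.1 to 0.15 kg, balances about 15 mm ahead of this point.
- rod_tip (a point): the very tip of the gauge rod's probe, 85 mm ahead of the collar's face and 130 mm ahead of the grip's middle; x points on along the rod.
- plate_mid (a point): middle of the reading plate's white top: a fixed square white plate in a low dark rim, 96 x 96 mm, 10 mm high at the rim, marked with fine lines, lying flat on the bench; this point is 6 mm above the bench, z up.
- tip_box: bystander: lidded plastic box, 119 x 82 x 58 mm; origin at the middle of its underside. Loose: leave it alone.
- bottle: bystander: clear bottle, diameter 64, height 150 mm; origin at the middle of its underside. Loose: leave it alone.
- beaker: bystander: glass beaker, diameter 64, height 85 mm; origin at the middle of its underside. Loose: leave it alone.
- dish: bystander: flat round clear dish, diameter 86, height 13 mm; origin at the middle of its underside. Loose: leave it alone.
- tube_rack: bystander: white rack of capped sample tubes, 100 x 55 x 76 mm; origin at the middle of its underside. Loose: leave it alone.
- jar: bystander: amber jar, diameter 52, height 60 mm; origin at the middle of its underside. Loose: leave it alone.
- marker: bystander: grey pen, lying flat, 130 long, 13 thick mm; origin at the middle of its underside. Loose: leave it alone.
- rod: the gauge rod as a whole, origin at the centre of the collar's probe-side face; x points along the rod to the tip.
- press: the disc press, fixed: base 230 x 230 x 12 mm (150 mm behind to 80 mm ahead of this point in x), white housing at x -140 to -60 mm, 85 mm high; lever column at x -55, y +65, 203 mm high; its head over a steel nest reaches x +43; guide tube at y -75. Origin on the bench; x points away from the robot within 0.2 rad.
- cradle: fixed cradle, origin on the bench; the rod lies level along its x, axis 55 mm up, tip towards -x, grip middle above the origin within 6 mm; lift it straight up. Base 160 x 50 x 8 mm; grooved posts 36 mm wide, 10 long, up to 61 high at x -82 (under the probe) and x +38 mm (under the grip's end).
- plate: the reading plate, fixed; origin at the middle of its underside.
Things that resemble listed ones, but are neither listed nor needed, are in the scene too. Leave any orange or red look-alike of the rod alone.

How it is judged:
On the way, in this order (a step that is already met when the one before it is completed fails the run):
1. the lever is pressed down to its stop (value of joint lever above 0.7 rad), for 0.1 s.
2. the lever has come back up (value of joint lever below 0.06 rad), for 0.2 s.
3. the probe is in the guide tube with the collar at its mouth (z of rod in the frame of tube_mouth below 0.0035 m and distance between rod and tube_mouth below 0.008 m and angle between the x axis of rod_tip and the z axis of tube_mouth, either way round below 0.15 rad), for 0.1 s.
4. the probe is drawn right out of the tube (z of rod_tip in the frame of tube_mouth above 0.003 m), for 0.1 s.
At the end, for the whole second after the job is handed in: the rod is held in the fingers, at rest, level within 8 degrees, its tip within 45 mm (sideways) of the middle of the reading plate and 45 to 250 mm above the bench, touching neither press, tube, cradle, plate, bystanders nor bench; the lever is back up (under 0.06 rad) (angle between rod_tip's own x axis and vertical between 1.431 and 1.711 rad and horizontal distance between rod_tip and plate_mid below 0.045 m and height (world z) of rod_tip between 0.045 and 0.25 m and contact force between the fingers and rod above 1 N and value of joint lever below 0.06 rad and contact force between rod and press below 0.3 N and contact force between rod and cradle below 0.3 N and contact force between rod and plate below 0.3 N and contact force between rod and tip_box below 0.3 N and contact force between rod and bottle below 0.3 N and contact force between rod and beaker below 0.3 N and contact force between rod and dish below 0.3 N and contact force between rod and tube_rack below 0.3 N and contact force between rod and jar below 0.3 N and contact force between rod and marker below 0.3 N and height (world z) of rod above 0.04 m and linear speed of rod below 0.03 m/s); the arm keeps its last pose, push and grip.
It fails at once if a bystander is moved by more than 30 mm (distance of any of tip_box, bottle, beaker, dish, tube_rack, jar, marker from where it was at the start of the episode above 0.03 m).
It also fails if it takes over 64 s, if anything falls off the work surface, if the arm or the gripper's body presses on something with over 40 N, if the wrist force passes 120 N, or if a joint passes its speed limit or range.

### The arm

A 6-joint arm with a two-finger parallel gripper is mounted at the origin on the work surface. World frame = base frame: x ahead of the robot, y to its left, z up, the work surface at z = 0. Lengths are in m, angles in rad, forces in N, time in s.
With the tool pointing down it reaches from about 0.275 to 0.725 m from the base axis. Payload 15.9 kg.
Tool frame: the origin (TCP) lies midway between the tips of the shut fingers; the grasp point (between the pads) lies bot.grip_point_offset behind it (bot.grip_point_offset is the distance from the TCP to the grasp point, in m); z points along the fingers, x is the direction in which the jaws open and shut, and the axes are right-handed (so a half turn about z gives the same grasp; the last joint's range is limited). The gripper opens to 85 mm and grips with 20 to 120 N. Pads are 22 mm wide; open, the fingers measure 114 mm over their backs; the gripper's body (76 mm by 85 mm) begins 54 mm behind the grasp point. The pads swing forward as they close: fully open they stand 13 mm farther back than shut.
Start: joints at [1.31, 0.213, -0.034, 1.323, 0, 1.571], TCP at [0.129, 0.483, 0.231] pointing down, gripper open.
Joint ranges: [-2.98, 2.98], [-0.74, 1.72], [-1.14, 1.35], [-2.1, 2.04], [-1.57, 1.44], [-3.14, 3.14]. Speed limits (rad/s): [1.89, 1.89, 2.39, 2.57, 3.14, 3.14].

### API

Orientations are given as [roll, pitch, yaw] about the fixed x, y, z axes, in that order (R = Rz(yaw) Ry(pitch) Rx(roll)).
In Python, from plant import bot gives the robot as it stands. The module is installed in compiled form; this text tells all that it offers.
- The arm moves only by the tool carry_out, never from a script. Its argument "rows" is a list of rows, each a list of 3 entries, a list of its own where there are three numbers: the shift along the tool's x, y, z each as a share of 0.03 m, from -1 to 1, then the turn, a rotation vector about the tool's x, y, z each as a share of 0.08 rad, from -1 to 1, then the gripper's target within -1 to 1 (shut at 1, half-way at 0, fully open at -1). In form: [[[tx, ty, tz], [ax, ay, az], gripper], ...]. A call has 1 to 20 rows; each row shifts and turns the commanded pose from where the row before left it, along the tool's axes as they then stand; what a row does not reach is not made up. A row lasts 1/12 s, in which the tool goes at most 41.7 mm and 7.16 degrees, less where a joint would pass 70% of its speed; a pose out of reach is approached as far as the arm can. A call with a number of a shift or a turn outside -1 to 1 is refused whole. A call with a gripper value outside its range is refused whole. The fingers move at their own pace and stop on an object; "grip_force" is the grip in N (left out, the last holds). Time passes only in rows, so rows that do not move let the fingers close. It gives the time, the measured TCP pose, the force and the opening at its end, in the units of the state.
- bot.observe(): the state, without advancing time (a new reading comes with each control period).
- bot.get_image(name): name is "side" or "top" or "wrist"; returns a dict with "img" (400x640x3 uint8, red, green, blue), "vertical_fov" (degrees; the focal length in pixels is half the picture's height over the tangent of half this angle, whatever the lens; pixels are square), "cx", "cy" (the principal point, pixels), "camera_from_world" (4x4, takes a point from world to camera coordinates). Camera axes: x right, y down, z forward; pixel columns grow to the right and rows downward; lengths in m; the calibration is good to about 2 mm. A picture is of the moment at which its call begins. There is no depth.
- bot.hand_in(): hands the job in, once; it reports no verdict.
The state is a dict: "time_s": time; "qpos": joint angles; "joint_velocities": joint speeds; "tau": joint torques, N m; "tcp_pos": TCP position; "eef_rot": TCP orientation; "ft_force": force on the tool from outside, world axes, zero at the start; "moment": the same for the moment, N m; "opening": opening from 0.0 (shut) to 1.0 (fully open).
Only numpy, scipy, OpenCV 4.12 (cv2) and the standard library are available. Lean on these libraries where they do the work, as an engineer would, in place of code of your own. Each camera call takes 0.05 s, during which the arm holds its last target.

## Working session

There is one attempt and no reset: what is moved stays moved. The work goes in short steps, Python scripts to look and compute and a tool call to move; the robot and the scene stay as the last step left them, time stands still between calls to the robot, and variables do not carry over. Pictures are saved under pics/ and viewed, and the job is handed in when it is done.

Besides the shell and the picture viewer there is one more tool, called after "Call:" by a JSON object that holds its "fn" and its "kwargs". carry_out: Moves the arm, as the interface text tells. Shift numbers are shares of 0.03 m and turn numbers shares of 0.08 rad, none past 1 either way. Its arguments: {"type":"object","properties":{"rows":{"type":"array"},"grip_force":{"type":"number"}},"required":["rows"]}

```bash
mkdir -p pics; cat > h.py <<'E'
import numpy as np, cv2, json
from plant import bot
from scipy.spatial.transform import Rotation as R
def snap(name, fn):
    d=bot.get_image(name); cv2.imwrite('pics/'+fn+'.png', cv2.cvtColor(d['img'],cv2.COLOR_RGB2BGR))
    np.savez('pics/'+fn+'.npz', **{k:np.array(v) for k,v in d.items()}); return d
def load(fn): return dict(np.load('pics/'+fn+'.npz'))
def proj(d,P):
    P=np.atleast_2d(P); M=np.array(d['camera_from_world']); f=200/np.tan(np.radians(float(d['vertical_fov'])/2))
    c=P@M[:3,:3].T+M[:3,3]; return np.c_[d['cx']+f*c[:,0]/c[:,2], d['cy']+f*c[:,1]/c[:,2]]
def ray(d,uv):
    M=np.array(d['camera_from_world']); f=200/np.tan(np.radians(float(d['vertical_fov'])/2))
    v=np.array([(uv[0]-d['cx'])/f,(uv[1]-d['cy'])/f,1.]); 
    o=-M[:3,:3].T@M[:3,3]; return o, M[:3,:3].T@v
def atz(d,uv,z):
    o,v=ray(d,uv); return o+v*(z-o[2])/v[2]
def crop(fn,x0,y0,x1,y1,out,s):
    im=cv2.imread('pics/'+fn+'.png')[y0:y1,x0:x1]; cv2.imwrite('pics/'+out+'.png',cv2.resize(im,None,fx=s,fy=s,interpolation=cv2.INTER_CUBIC))
E
python3 - <<'E'
from h import *
np.set_printoptions(precision=4,suppress=True)
for n in ['side','top','wrist']:
    d=snap(n,n+'0'); print(n,d['vertical_fov'],d['cx'],d['cy']); print(np.array(d['camera_from_world']))
print(bot.observe(), bot.grip_point_offset)
E
```

```text
side 53.17845038708726 313.2763021583338 197.77143295433422
[[ 0.7568 -0.6532  0.0224 -0.421 ]
 [-0.3303 -0.4118 -0.8493  0.2992]
 [ 0.564   0.6354 -0.5274  1.3667]
 [ 0.      0.      0.      1.    ]]
top 52.0275380447402 324.8175382678686 200.0384156572517
[[-0.0164 -0.9999  0.0042 -0.0322]
 [-0.9919  0.0157 -0.1262  0.5263]
 [ 0.1261 -0.0063 -0.992   1.3248]
 [ 0.      0.      0.      1.    ]]
wrist 61.63416527517675 316.7528604474608 202.58055014959822
[[ 0.258   0.9662 -0.0016 -0.4987]
 [ 0.9227 -0.2459  0.297  -0.0382]
 [ 0.2866 -0.0781 -0.9549  0.3797]
 [ 0.      0.      0.      1.    ]]
{'time_s': 0.15, 'qpos': array([ 1.31  ,  0.2133, -0.0349,  1.3235,  0.    ,  1.5708]), 'joint_velocities': array([ 0.0002, -0.0028,  0.0031,  0.0015,  0.0018,  0.0004]), 'tau': array([ -0.0005, -68.6409,  48.7247,   0.0131,  -0.    ,  -0.    ]), 'tcp_pos': array([0.1289, 0.4829, 0.2309]), 'eef_rot': array([-3.1416,  0.0008,  1.31  ]), 'ft_force': array([ 0.5676, -0.1135, -0.5631]), 'moment': array([0.0522, 0.0447, 0.0156]), 'opening': 1.0023599763019524} 0.0187
```

View pics/side0.png

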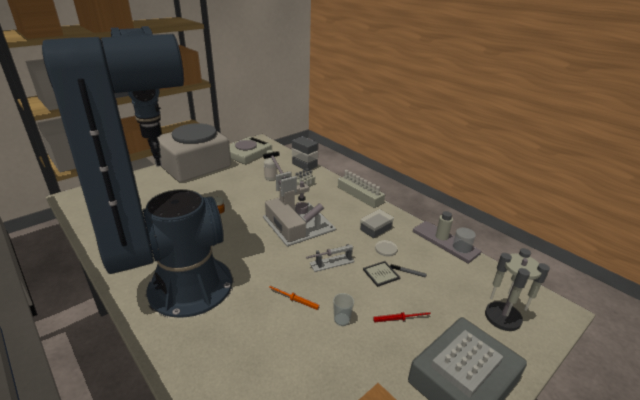

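View pics/top0.png

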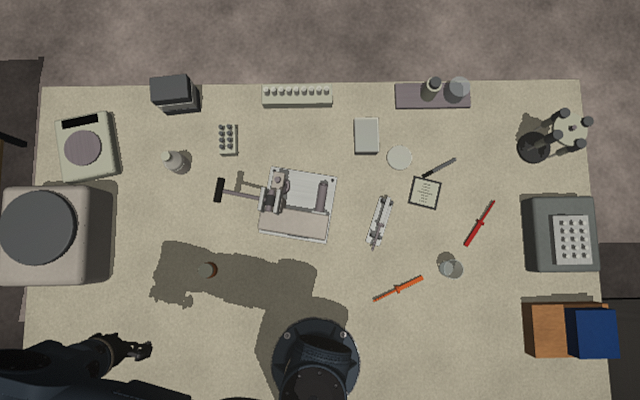

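View pics/wrist0.png

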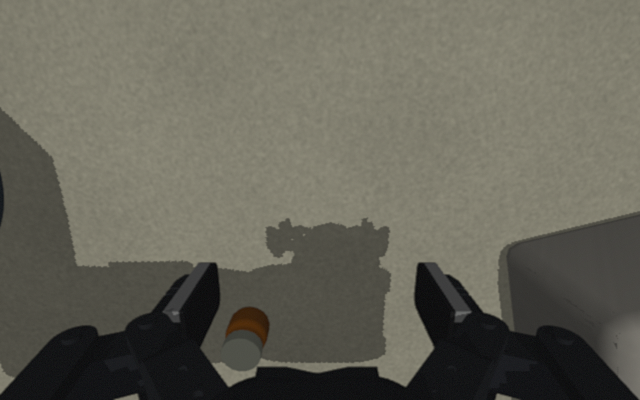

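The side view shows the press at about (300,215), the cradle with the rod at (332,257) and the plate at (381,273). In the top view, the lever handle is at (219,190), the press at (297,205), the cradle at (380,222) and the plate at (424,192). The orange rod at (398,288) and the red rod at (480,222) are look-alikes lying on the bench. I'll enlarge these areas next.

```bash
python3 - <<'E'
from h import *
crop('top0',200,155,360,255,'c_top_press',5)
crop('top0',340,160,460,260,'c_top_cradle',6)
crop('side0',250,145,350,245,'c_side_press',6)
crop('side0',295,225,425,295,'c_side_cradle',6)
E
```

```text
(no output)
```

View pics/c_top_press.png

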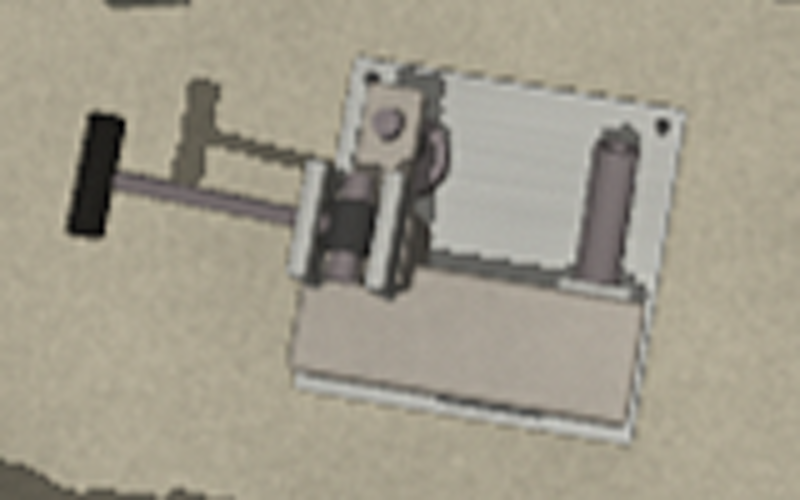

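View pics/c_top_cradle.png

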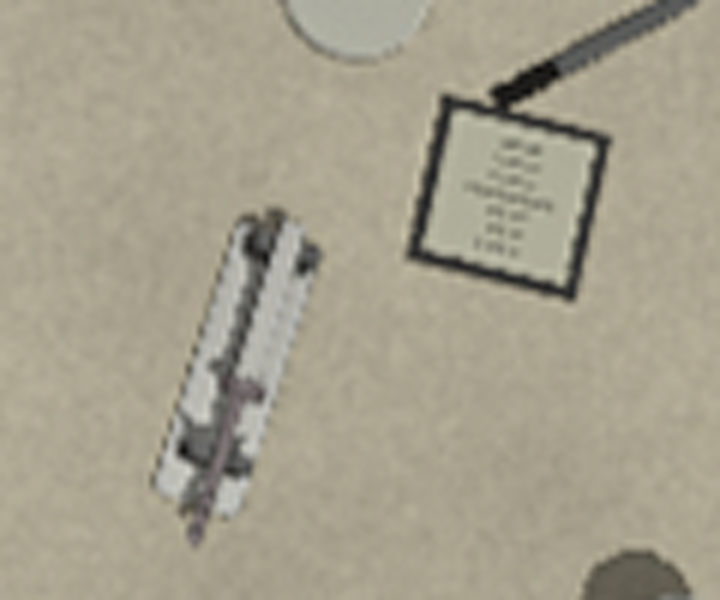

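View pics/c_side_press.png

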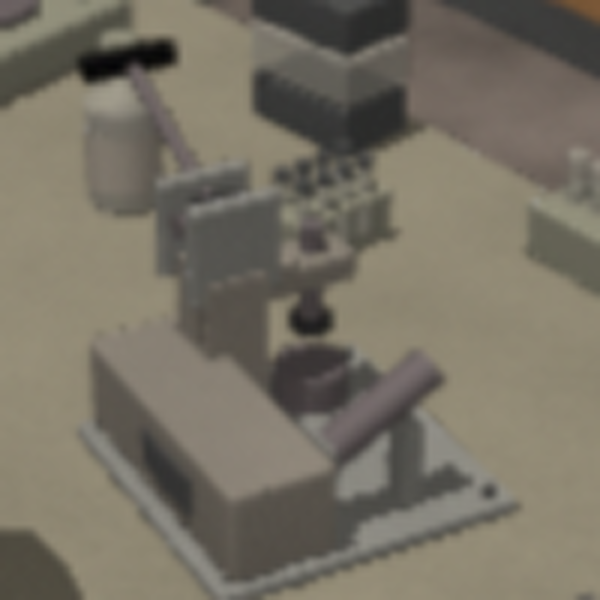

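View pics/c_side_cradle.png

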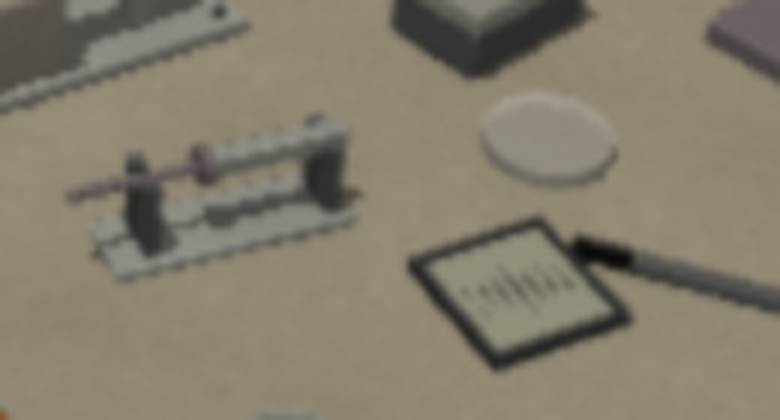

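```bash
cat >> h.py <<'E'
def T(x,y,yaw):
    M=np.eye(4); M[:3,:3]=R.from_euler('z',yaw).as_matrix(); M[:2,3]=x,y; return M
def app(M,P): return np.atleast_2d(P)@M[:3,:3].T+M[:3,3]
from scipy.optimize import least_squares
def cp(p,x0,y0,s): p=np.array(p,float); return np.array([x0,y0])+(p+.5)/s-.5
E
cat > fit0.py <<'E'
from h import *
np.set_printoptions(precision=4,suppress=True)
dt,ds=load('top0'),load('side0')
# press
loc=np.array([[.08,.115,.012],[.08,-.115,.012],[-.15,-.115,.006],[-.15,.115,.006]])
pt=cp([[357,60],[686,108],[632,441],[293,388]],200,155,5)
print('raw top',[atz(dt,p,l[2]) for p,l in zip(pt,loc)])
c=.13879; hz=.178+.0584
hl=np.array([[-.055,.203,hz]]); ph=cp([[96,175]],200,155,5)
def res(q,side=True):
    M=T(*q); r=[proj(dt,app(M,loc))-pt, proj(dt,app(M,hl))-ph]
    r.append(proj(ds,app(M,hl))-cp([[128,59]],250,145,6))
    r.append(proj(ds,app(M,[[-.15,.115,.012],[.08,-.115,.012]]))-cp([[80,430],[520,503]],250,145,6))
    return np.vstack(r)
s=least_squares(lambda q:res(q).ravel(),[.45,.05,0]); print('press',s.x); print(res(s.x))
# rod
tt=cp([[195,545],[277,212]],340,160,6); print('rod top tip,back',[atz(dt,p,.055) for p in tt])
ts=cp([[70,195],[343,130]],295,225,6); print('rod side tip,back',[atz(ds,p,.055) for p in ts])
# cradle base corners (top z .008)
cc=cp([[153,487],[237,518],[325,250],[245,213]],340,160,6); print('cradle base',[atz(dt,p,.008) for p in cc])
# plate
pc=cp([[443,95],[609,138],[574,298],[410,257]],340,160,6); a=[atz(dt,p,.010) for p in pc]; print('plate',a,np.mean(a,0))
pc=cp([[541,218],[630,318],[498,368],[410,264]],295,225,6); a=[atz(ds,p,.008) for p in pc]; print('plate side',np.mean(a,0))
E
python3 fit0.py
```

```text
raw top [array([0.6459, 0.1403, 0.012 ]), array([ 0.6093, -0.0828,  0.012 ]), array([ 0.3853, -0.0424,  0.006 ]), array([0.4243, 0.1838, 0.006 ])]
press [ 0.551   0.0445 -0.1782]
[[-0.9443 -1.188 ]
 [ 0.0222 -0.0085]
 [-0.0912  0.7022]
 [-0.1408  0.1601]
 [ 1.8073  0.4932]
 [ 0.5177  0.6353]
 [-0.9608 -1.4444]
 [-0.1094 -1.1545]]
rod top tip,back [array([ 0.3574, -0.1897,  0.055 ]), array([ 0.5367, -0.2399,  0.055 ])]
rod side tip,back [array([ 0.3597, -0.1877,  0.055 ]), array([ 0.5294, -0.2473,  0.055 ])]
cradle base [array([ 0.3899, -0.1729,  0.008 ]), array([ 0.372, -0.219,  0.008]), array([ 0.5211, -0.2736,  0.008 ]), array([ 0.5428, -0.2292,  0.008 ])]
plate [array([ 0.6083, -0.3435,  0.01  ]), array([ 0.5821, -0.4364,  0.01  ]), array([ 0.4915, -0.412 ,  0.01  ]), array([ 0.5161, -0.3209,  0.01  ])] [ 0.5495 -0.3782  0.01  ]
plate side [ 0.5472 -0.3818  0.008 ]
```

Call:
{"fn": "carry_out", "kwargs": {"rows": [[[0,0,-0.8],[0,0,0],1],[[0,0.4,-0.8],[0,0,0],1],[[-0.217,0.83,-0.05],[0,0,0],1],[[-0.217,0.83,-0.05],[0,0,0],1],[[-0.217,0.83,-0.05],[0,0,0],1],[[-0.217,0.83,-0.05],[0,0,0],1],[[-0.217,0.83,-0.05],[0,0,0],1],[[-0.217,0.83,-0.05],[0,0,0],1],[[-0.217,0.83,-0.05],[0,0,0],1],[[-0.217,0.83,-0.05],[0,0,0],1],[[-0.217,0.83,-0.05],[0,0,0],1],[[-0.217,0.83,-0.05],[0,0,0],1],[[-0.217,0.83,-0.05],[0,0,0],1],[[-0.217,0.83,-0.05],[0,0,0],1],[[-0.217,0.83,-0.05],[0,0,0],1],[[-0.217,0.83,-0.05],[0,0,0],1],[[-0.217,0.83,-0.05],[0,0,0],1],[[-0.217,0.6,-0.05],[0,0,0],1],[[0,0.2,0],[0,0,0],1],[[0,0,0],[0,0,0],1]]}}

```text
time_s: 1.82
tcp_pos: [0.4986, 0.2762, 0.3027]
eef_rot: [-3.141, 0.001, 1.308]
ft_force: [-0.1, 0.3, -0.9]
opening: -0.002
```

```bash
python3 - <<'E'
from h import *
print(bot.observe()['qpos'])
for n in ['side','top','wrist']: snap(n,n+'1')
crop('side1',230,120,350,240,'c_s1',5); crop('top1',190,140,350,250,'c_t1',5)
E
```

```text
[ 5.05913623e-01  3.71975690e-01  3.60367512e-01  1.55998182e+00
 -7.99812239e-06  7.68481232e-01]
```

View pics/wrist1.png

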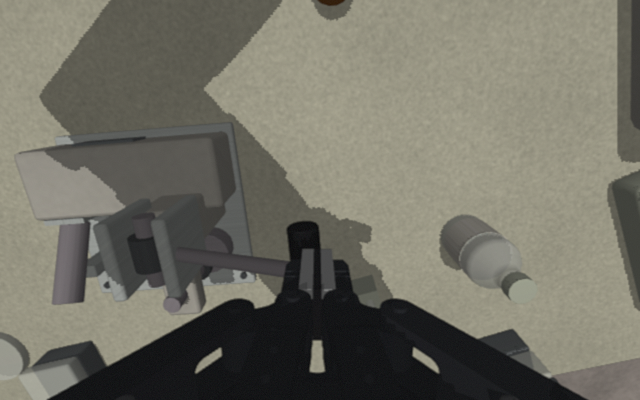

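View pics/c_s1.png

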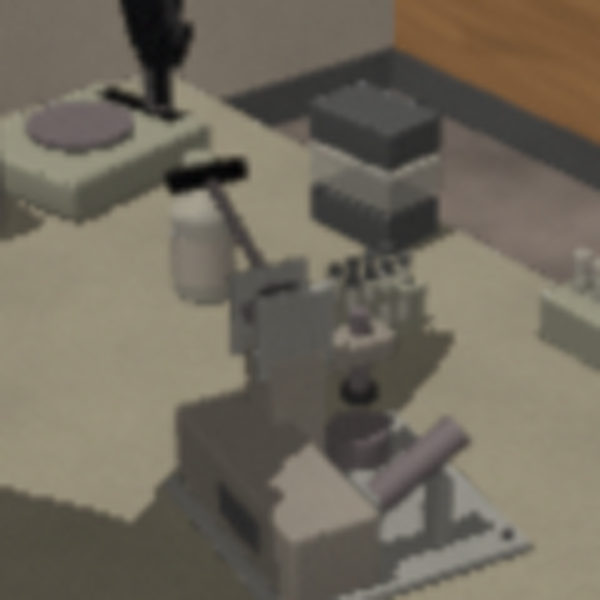

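```bash
python3 - <<'E'
from h import *
crop('wrist1',0,110,270,320,'c_w1',2.9)
crop('wrist1',240,200,400,300,'c_w1b',5)
E
```

```text
(no output)
```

View pics/c_w1.png

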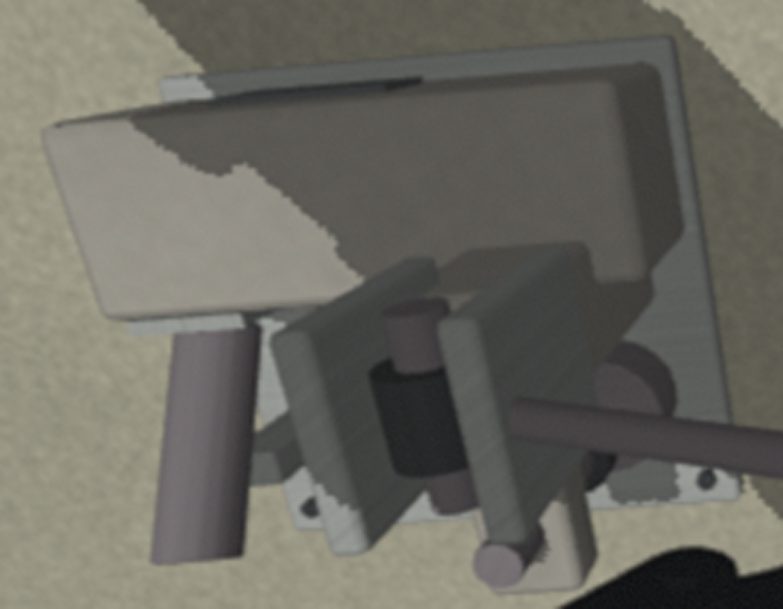

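View pics/c_w1b.png

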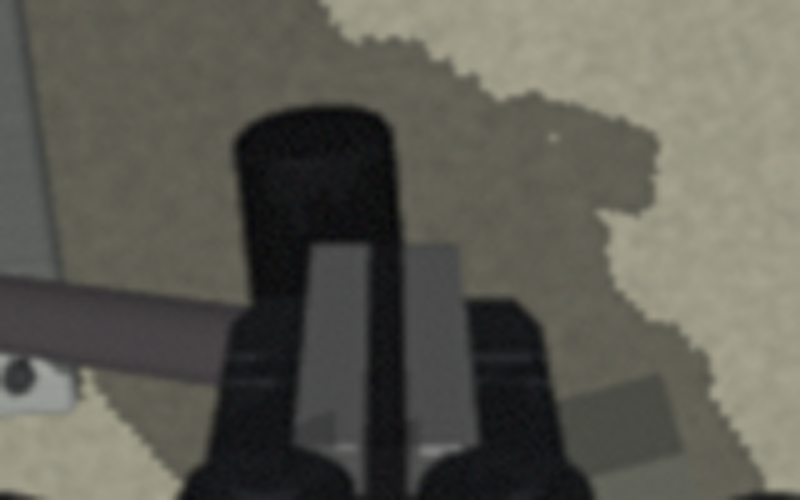

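```bash
cat > fit1.py <<'E'
from h import *
np.set_printoptions(precision=4,suppress=True)
dw,dt,ds=load('wrist1'),load('top0'),load('side0')
print('cam',ray(dw,(0,0))[0])
locw=np.array([[-.15,.115,.012],[.08,.115,.012],[-.15,-.115,.012]])
pw=cp([[675,37],[740,497],[163,77]],0,110,2.9)
hend=np.array([[-.09,.203,.236]]); 
pe=cp([[316,130]],240,200,5)
loc=np.array([[.08,.115,.012],[.08,-.115,.012],[-.15,-.115,.006],[-.15,.115,.006]])
pt=cp([[357,60],[686,108],[632,441],[293,388]],200,155,5)
def res(q):
    M=T(*q); return np.vstack([proj(dw,app(M,locw))-pw, (proj(dw,app(M,hend))-pe)*.5, proj(dt,app(M,loc))-pt,
     proj(dt,app(M,[[-.055,.203,.236]]))-cp([[96,175]],200,155,5),proj(ds,app(M,[[-.055,.203,.236]]))-cp([[128,59]],250,145,6)])
s=least_squares(lambda q:res(q).ravel(),[.55,.045,-.17],loss='soft_l1'); print(s.x); print(res(s.x))
M=T(*s.x); print('handle',app(M,[-.055,.203,.236]),'hinge',app(M,[-.055,.065,.178]))
E
python3 fit1.py
```

```text
cam [0.4235 0.2964 0.4453]
[ 0.5501  0.0464 -0.1841]
[[ 0.6466 -0.3433]
 [ 1.9048  1.954 ]
 [-1.4737  0.054 ]
 [-2.9399  0.2461]
 [-1.3133 -1.0931]
 [-0.4092  0.4728]
 [-0.93    1.1356]
 [-0.9125  0.1927]
 [ 1.1561  0.4061]
 [ 0.3192  0.5425]]
handle [[0.5332 0.256  0.236 ]] hinge [[0.5079 0.1203 0.178 ]]
```

Call:
{"fn": "carry_out", "kwargs": {"rows": [[[-0.1,0.64,0],[0,0,0],1],[[-0.1,0.64,0],[0,0,0],1],[[0,0,0.6],[0,0,0],1],[[0,0,0.6],[0,0,0],1],[[0,0,0.4],[0,0,0],1],[[0,0,0.3],[0,0,0],1],[[0,0,0.3],[0,0,0],1]]}}

```text
time_s: 2.55
tcp_pos: [0.5327, 0.2622, 0.2374]
eef_rot: [3.141, -0.001, 1.311]
ft_force: [0.7, 4.1, 4.9]
opening: 0.0
```

```bash
python3 - <<'E'
from h import *
for n in ['side','wrist']: snap(n,n+'2')
crop('side2',230,100,350,220,'c_s2',5); crop('wrist2',240,200,400,300,'c_w2',5)
E
```

```text
(no output)
```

View pics/c_s2.png

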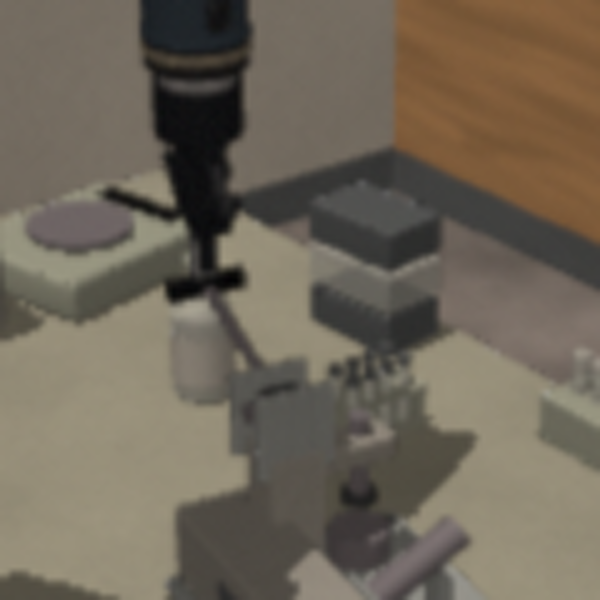

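View pics/c_w2.png

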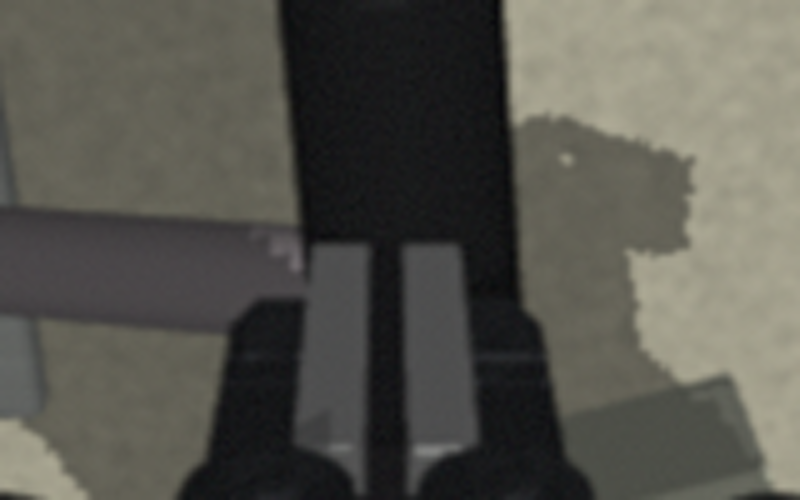

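The side view shows the shut fingers on the black handle at crop (205,280). In the wrist view the bar is centred within about 2 mm under the fingertips at crop (390,250). I'll press down along the arc.

Call:
{"fn": "carry_out", "kwargs": {"rows": [[[0.07,0,0.4],[0,0,0],1],[[0.07,0,0.4],[0,0,0],1],[[0.07,0,0.4],[0,0,0],1],[[0.06,0,0.4],[0,0,0],1],[[-0.06,0,0.4],[0,0,0],1],[[-0.07,0,0.4],[0,0,0],1],[[-0.07,0,0.35],[0,0,0],1],[[-0.07,0,0.2],[0,0,0],1],[[0,0,0.1],[0,0,0],1],[[0,0,0],[0,0,0],1]]}}

```text
time_s: 3.48
tcp_pos: [0.5336, 0.2613, 0.1466]
eef_rot: [3.14, -0.001, 1.31]
ft_force: [0.7, 0.6, 7.3]
opening: -0.003
```

Call:
{"fn": "carry_out", "kwargs": {"rows": [[[0,0,0.15],[0,0,0],1],[[0,0,0.12],[0,0,0],1],[[0,0,0],[0,0,0],1]]}}

```text
time_s: 3.73
tcp_pos: [0.5336, 0.2605, 0.1385]
eef_rot: [3.14, 0.001, 1.31]
ft_force: [0.1, -6.1, 10.5]
opening: 0.001
```

Call:
{"fn": "carry_out", "kwargs": {"rows": [[[0,0,0.07],[0,0,0],1],[[0,0,0],[0,0,0],1]]}}

```text
time_s: 3.9
tcp_pos: [0.5338, 0.2606, 0.1371]
eef_rot: [3.139, 0.001, 1.31]
ft_force: [-3.6, -7.1, 15.7]
opening: -0.002
```

Call:
{"fn": "carry_out", "kwargs": {"rows": [[[0,0,0.04],[0,0,0],1],[[0,0,0],[0,0,0],1],[[0,0,0],[0,0,0],1]]}}

```text
time_s: 4.15
tcp_pos: [0.5339, 0.2606, 0.1367]
eef_rot: [3.139, 0.0, 1.31]
ft_force: [-5.5, -9.4, 20.9]
opening: -0.002
```

```bash
python3 - <<'E'
from h import *
print(bot.observe()['ft_force'])
for n in ['side','wrist']: snap(n,n+'3')
crop('side3',230,100,350,220,'c_s3',5)
E
```

```text
[-5.54021565 -9.40712752 20.91210107]
```

View pics/c_s3.png

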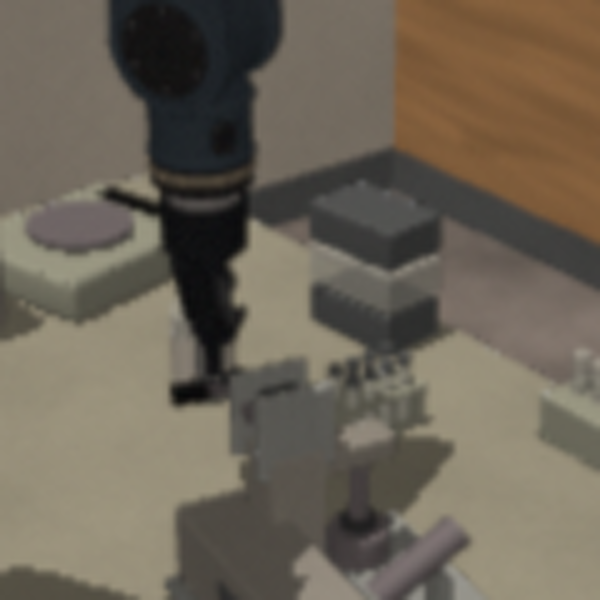

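At the stop: the force rose from 10 to 21 N over under 2 mm, and the ram has dropped into the nest at crop (360,530). I'll lift off now.

Call:
{"fn": "carry_out", "kwargs": {"rows": [[[0,0,-0.4],[0,0,0],1],[[0,0,-0.8],[0,0,0],1],[[0,0,-0.9],[0,0,0],1],[[0,0,-0.9],[0,0,0],1],[[0,0,-0.9],[0,0,0],1],[[0,0,-0.9],[0,0,0],1],[[0,0,-0.9],[0,0,0],1],[[0,0,-0.6],[0,0,0],1],[[0,0,0],[0,0,0],1],[[0,0,0],[0,0,0],1],[[0,0,0],[0,0,0],1]]}}

```text
time_s: 5.17
tcp_pos: [0.5331, 0.2611, 0.3229]
eef_rot: [-3.141, 0.001, 1.31]
ft_force: [0.6, -0.6, 0.1]
opening: 0.003
```

```bash
python3 - <<'E'
from h import *
print(bot.observe()['ft_force'])
for n in ['side','wrist']: snap(n,n+'4')
crop('side4',230,100,350,220,'c_s4',5)
E
```

```text
[ 0.55788427 -0.61357418  0.11598279]
```

View pics/c_s4.png

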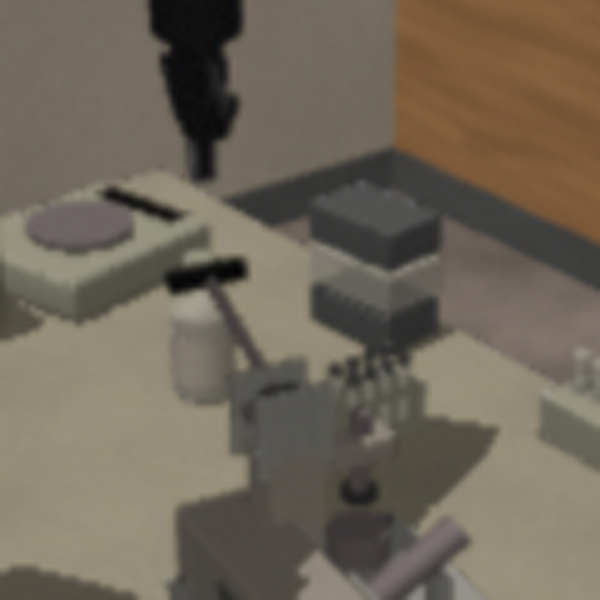

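The lever is back up, with its handle at crop (205,272) as at the start. Next I'll move over to the cradle and open the gripper.

Call:
{"fn": "carry_out", "kwargs": {"rows": [[[-0.4,0.07,0],[0,0,0],1],[[-0.9,0.14,0],[0,0,0],1],[[-0.9,0.14,0],[0,0,0],1],[[-0.9,0.14,0],[0,0,0],1],[[-0.9,0.14,0],[0,0,0],1],[[-0.9,0.14,0],[0,0,0],1],[[-0.9,0.14,0],[0,0,0],1],[[-0.9,0.14,0],[0,0,0],1],[[-0.9,0.14,0],[0,0,0],1],[[-0.9,0.14,0],[0,0,0],1],[[-0.9,0.14,0],[0,0,0],1],[[-0.9,0.14,0],[0,0,0],-1],[[-0.9,0.14,0],[0,0,0],-1],[[-0.9,0.14,0],[0,0,0],-1],[[-0.9,0.14,0.1],[0,0,0.2],-1],[[-0.9,0.14,0.3],[0,0,0.2],-1],[[-0.9,0.14,0.4],[0,0,0.2],-1],[[-0.9,0.14,0.4],[0,0,0.2],-1],[[-0.5,0.05,0.3],[0,0,0],-1],[[0,0,0],[0,0,0],-1]]}}

```text
time_s: 6.93
tcp_pos: [0.4747, -0.2297, 0.276]
eef_rot: [-3.138, 0.0, 1.243]
ft_force: [0.2, 0.7, -0.3]
opening: 1.002
```

```bash
python3 - <<'E'
from h import *
print(bot.observe())
for n in ['side','wrist','top']: snap(n,n+'5')
crop('wrist5',180,130,480,350,'c_w5',2.66)
E
```

```text
{'time_s': 6.9333, 'qpos': array([-4.50203039e-01,  2.72533940e-01,  1.54879426e-01,  1.45655833e+00,
       -7.77484311e-04, -1.22265881e-01]), 'joint_velocities': array([ 0.05557022, -0.0166332 ,  0.03556264,  0.04350904,  0.01409611,
        0.05034692]), 'tau': array([ -1.87939748, -75.05705595,  49.52075958,  -1.11085352,
        -0.07650992,  -0.74887332]), 'tcp_pos': array([ 0.47468786, -0.22969178,  0.27597476]), 'eef_rot': array([-3.13810682e+00,  3.54992723e-04,  1.24286112e+00]), 'ft_force': array([ 0.24921236,  0.69405037, -0.25788807]), 'moment': array([ 0.01160871,  0.06403089, -0.00346373]), 'opening': 1.0015670387145186}
```

View pics/wrist5.png

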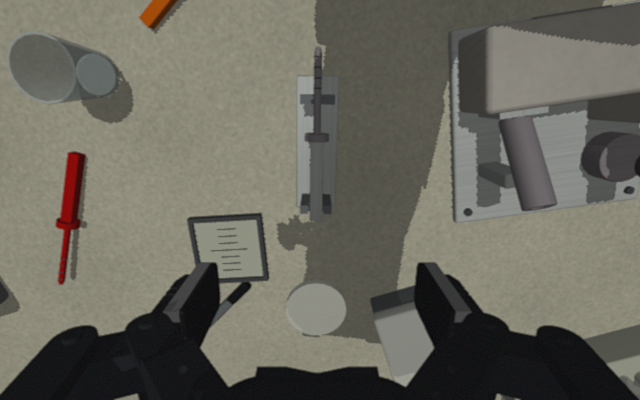

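View pics/c_w5.png

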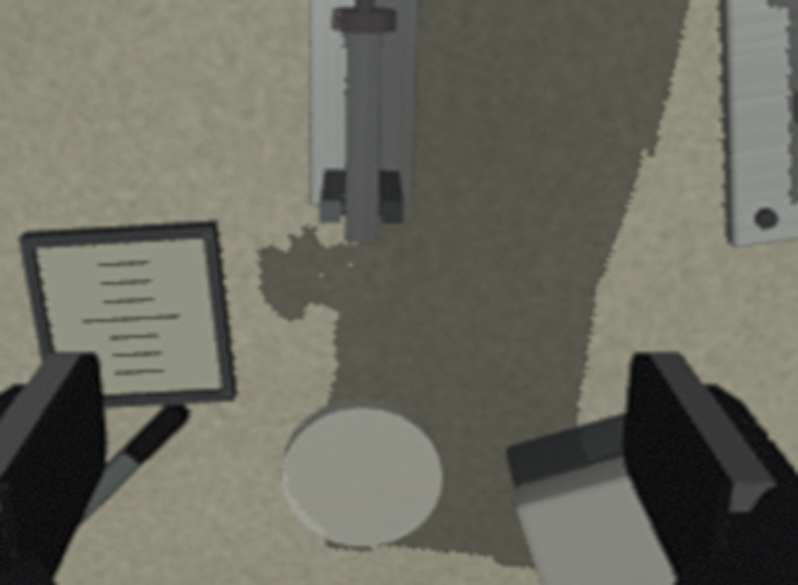

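```bash
python3 - <<'E'
from h import *
crop('wrist5',270,30,370,230,'c_w5b',4)
E
```

```text
(no output)
```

View pics/c_w5b.png

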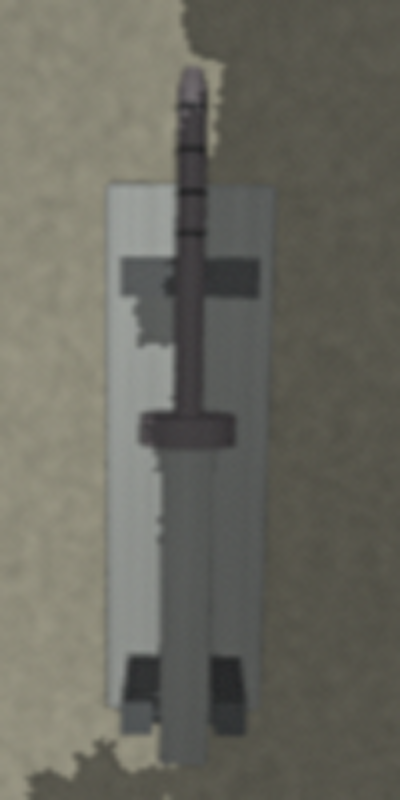

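```bash
python3 - <<'E'
from h import *
np.set_printoptions(precision=4,suppress=True)
d=load('wrist5'); print('cam',ray(d,(0,0))[0])
c=lambda p:cp(p,270,30,4)
tip=atz(d,c([193,67]),.055); back=atz(d,c([185,763]),.062); col=atz(d,c([189,420]),.065)
g0=atz(d,c([187,452]),.062); bk=atz(d,c([185,757]),.062)
print(tip,back,col,g0)
u=(back-tip)[:2]; print('len',np.linalg.norm(u)); u/=np.linalg.norm(u); print('yaw',np.arctan2(u[1],u[0]))
print('grip mid from tip',tip[:2]+.13*u,'from back',back[:2]-.053*u)
u2=(bk-g0)[:2]; print('grip yaw',np.arctan2(u2[1],u2[0]), np.linalg.norm(u2))
# plate corners
cc=[[189,218],[262,213],[267,281],[None]*2]
cr=lambda p:cp(p,180,130,2.66)
P=[atz(d,cr(p),.010) for p in [[20,235],[217,222],[235,398]]]; print('plate',P,(P[0]+P[2])/2)
P=[atz(d,cr(p),.006) for p in [[82,321],[180,316]]]; print('plate mid line',np.mean(P,0))
E
```

```text
cam [ 0.4033 -0.2045  0.4195]
[ 0.3561 -0.1874  0.055 ] [ 0.5273 -0.2478  0.062 ] [ 0.4367 -0.2159  0.065 ] [ 0.4447 -0.2191  0.062 ]
len 0.18161095678144767
yaw -0.3390051143618191
grip mid from tip [ 0.4787 -0.2307] from back [ 0.4773 -0.2302]
grip yaw -0.33433765486773526 0.08568085853589989
plate [array([ 0.4887, -0.4111,  0.01  ]), array([ 0.5133, -0.3177,  0.01  ]), array([ 0.6059, -0.3443,  0.01  ])] [ 0.5473 -0.3777  0.01  ]
plate mid line [ 0.5485 -0.3792  0.006 ]
```

The only grey, ring-marked rod is the one in the cradle, with its tip at wrist (318,47) and back end at (316,220). The red one at (70,215) and the orange one at (155,10) are the look-alikes. Its measured length is 181.6 mm against 183 mm, so I'll go down.

Call:
{"fn": "carry_out", "kwargs": {"rows": [[[0,0.1,0.5],[0,0,0.1],-1],[[0,0,0.9],[0,0,0],-1],[[0,0,0.9],[0,0,0],-1],[[0,0,0.9],[0,0,0],-1],[[0,0,0.9],[0,0,0],-1],[[0,0,0.9],[0,0,0],-1],[[0,0,0.8],[0,0,0],-1],[[0,0,0.4],[0,0,0],-1],[[0,0,0],[0,0,0],-1],[[0,0,0],[0,0,0],-1]]}}

```text
time_s: 7.92
tcp_pos: [0.4799, -0.2275, 0.0929]
eef_rot: [-3.141, -0.0, 1.239]
ft_force: [0.8, -1.0, 0.1]
opening: 0.999
```

```bash
python3 - <<'E'
from h import *
print(bot.observe())
for n in ['wrist']: snap(n,n+'6')
E
```

```text
{'time_s': 7.9167, 'qpos': array([-4.42706228e-01,  3.42327875e-01, -2.19121151e-01,  1.00955171e+00,
        1.81219762e-05, -1.11049189e-01]), 'joint_velocities': array([-0.00519683, -0.01506688,  0.03225333,  0.01078583,  0.00092016,
       -0.00147648]), 'tau': array([ 1.32742978e-02, -7.36340261e+01,  4.26098871e+01, -6.79215174e-01,
        4.36055498e-04,  5.24687319e-03]), 'tcp_pos': array([ 0.47987359, -0.22749731,  0.09286838]), 'eef_rot': array([-3.14139151e+00, -4.06629238e-05,  1.23913928e+00]), 'ft_force': array([ 0.79276648, -1.0426218 ,  0.116379  ]), 'moment': array([ 0.01603412, -0.01383596, -0.01195433]), 'opening': 0.9987725367044805}
```

View pics/wrist6.png

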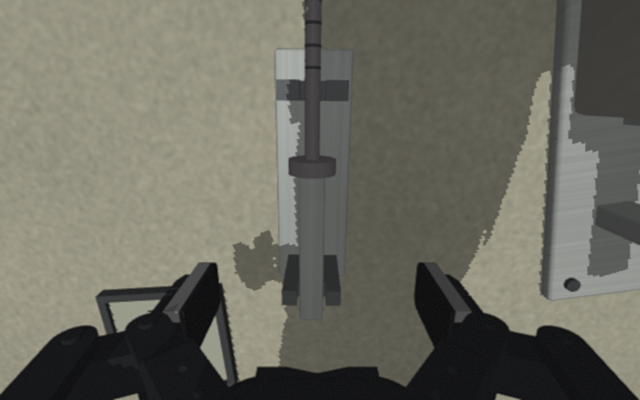

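```bash
python3 - <<'E'
from h import *
np.set_printoptions(precision=4,suppress=True)
d=load('wrist6'); crop('wrist6',270,140,360,330,'c_w6',4)
a=atz(d,(311.5,318.5),.062); b=atz(d,(312.7,178),.062); u=(a-b)[:2];print(a,b,np.linalg.norm(u),np.arctan2(u[1],u[0])); u/=np.linalg.norm(u);print(a[:2]-.053*u)
E
```

```text
[ 0.5271 -0.2478  0.062 ] [ 0.445  -0.2184  0.062 ] 0.0871782240080097 -0.34371577095039485
[ 0.4772 -0.2299]
```

View pics/c_w6.png

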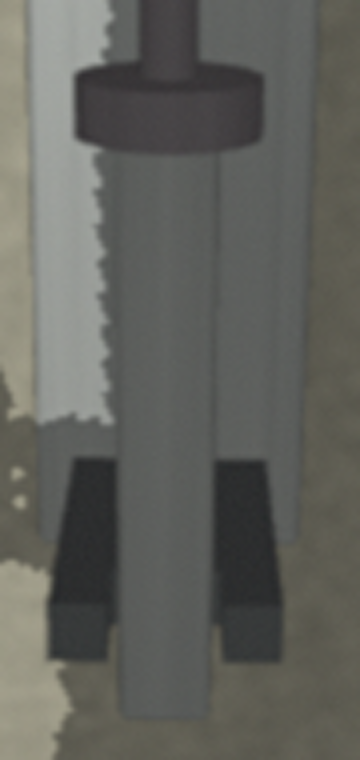

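Call:
{"fn": "carry_out", "kwargs": {"rows": [[[-0.1,-0.05,0.5],[0,0,0.1],-1],[[0,0,0.6],[0,0,0],-1],[[0,0,0.5],[0,0,0],-1],[[0,0,0.3],[0,0,0],-1],[[0,0,0],[0,0,0],-1],[[0,0,0],[0,0,0],-1]], "grip_force": 50}}

```text
time_s: 8.47
tcp_pos: [0.4778, -0.2306, 0.0363]
eef_rot: [3.141, 0.0, 1.23]
ft_force: [0.7, 0.3, -0.3]
opening: 0.999
```

Call:
{"fn": "carry_out", "kwargs": {"rows": [[[0,0,0],[0,0,0],1],[[0,0,0],[0,0,0],1],[[0,0,0],[0,0,0],1],[[0,0,0],[0,0,0],1],[[0,0,0],[0,0,0],1],[[0,0,0],[0,0,0],1],[[0,0,0],[0,0,0],1]]}}

```text
time_s: 9.05
tcp_pos: [0.4773, -0.2306, 0.0357]
eef_rot: [3.141, 0.0, 1.23]
ft_force: [-1.9, -0.2, 4.7]
opening: 0.153
```

The fingers closed on the grip: opening 0.153 is about 13 mm on a 14 mm bar. I'll lift straight up.

Call:
{"fn": "carry_out", "kwargs": {"rows": [[[0,0,-0.2],[0,0,0],1],[[0,0,-0.4],[0,0,0],1],[[0,0,-0.6],[0,0,0],1],[[0,0,-0.8],[0,0,0],1],[[0,0,-0.8],[0,0,0],1],[[0,0,-0.8],[0,0,0],1],[[0,0,-0.8],[0,0,0],1],[[0,0,-0.8],[0,0,0],1],[[0,0,-0.8],[0,0,0],1],[[0,0,-0.4],[0,0,0],1],[[0,0,0],[0,0,0],1],[[0,0,0],[0,0,0],1],[[0,0,0],[0,0,0],1]]}}

```text
time_s: 10.13
tcp_pos: [0.4769, -0.2303, 0.2263]
eef_rot: [-3.14, -0.0, 1.23]
ft_force: [0.2, 1.3, -1.0]
opening: 0.153
```

```bash
python3 - <<'E'
from h import *
print(bot.observe())
for n in ['wrist','side','top']: snap(n,n+'7')
crop('wrist7',250,50,390,400,'c_w7',1.7)
crop('side7',270,150,400,260,'c_s7',6)
E
```

```text
{'time_s': 10.1333, 'qpos': array([-4.49944854e-01,  2.76681517e-01,  3.57620966e-02,  1.33137540e+00,
        1.80530344e-05, -1.09142071e-01]), 'joint_velocities': array([ 9.41464681e-05,  5.16234049e-03, -7.95011023e-03,  1.80137538e-03,
       -1.70369632e-03,  5.68512880e-04]), 'tau': array([ 1.25411727e-03, -7.68653727e+01,  5.06667817e+01,  1.71088767e-01,
       -1.15476858e-03,  4.75213665e-05]), 'tcp_pos': array([ 0.47686337, -0.23031251,  0.22633082]), 'eef_rot': array([-3.14010504e+00, -1.81169505e-04,  1.22999339e+00]), 'ft_force': array([ 0.16007719,  1.33380517, -0.997707  ]), 'moment': array([-0.01522842, -0.04480468,  0.01534438]), 'opening': 0.1533812977481895}
```

View pics/wrist7.png

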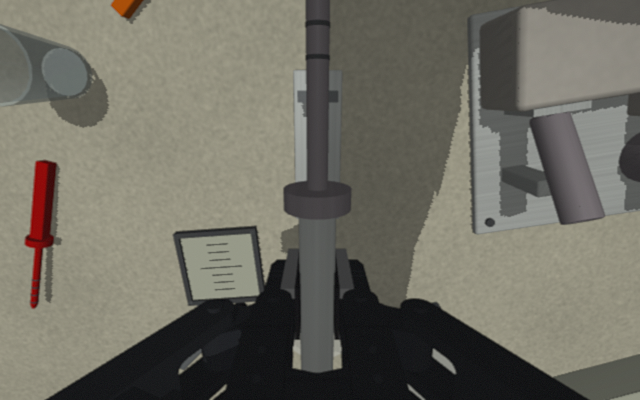

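View pics/c_s7.png

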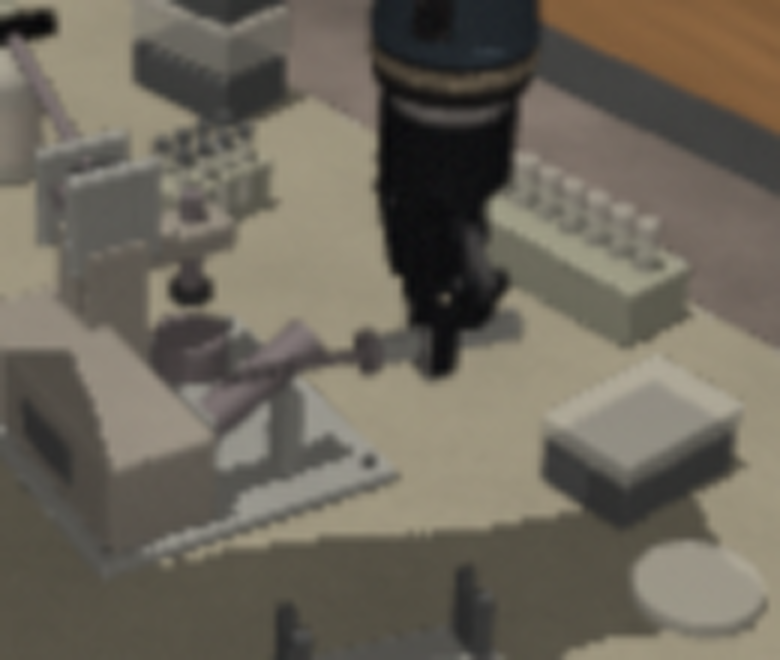

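```bash
python3 - <<'E'
from h import *
np.set_printoptions(precision=2,suppress=True)
crop('wrist5',440,10,640,235,'c_w5p',3); crop('wrist7',455,0,640,245,'c_w7p',3)
s=bot.observe(); Rm=R.from_euler('xyz',s['eef_rot']).as_matrix(); d=load('wrist7')
for n,p in dict(mid=[0,0,-.0193],back=[0,.053,-.0263],collar_face=[0,-.045,-.0193],colbot=[0,-.045,-.0323],ringtip=[0,-.13,-.0193],pr=[0,-.1,-.0193]).items(): print(n,proj(d,Rm@p+s['tcp_pos']))
E
```

```text
mid [[318.22 289.22]]
back [[318.14 402.42]]
collar_face [[318.36 184.62]]
colbot [[318.51 194.02]]
ringtip [[318.72 -88.32]]
pr [[318.57  22.3 ]]
```

View pics/c_w5p.png

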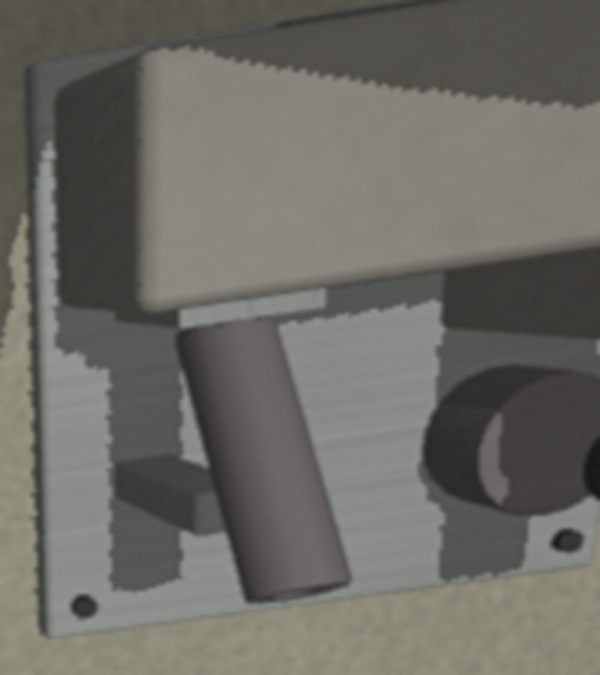

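View pics/c_w7p.png

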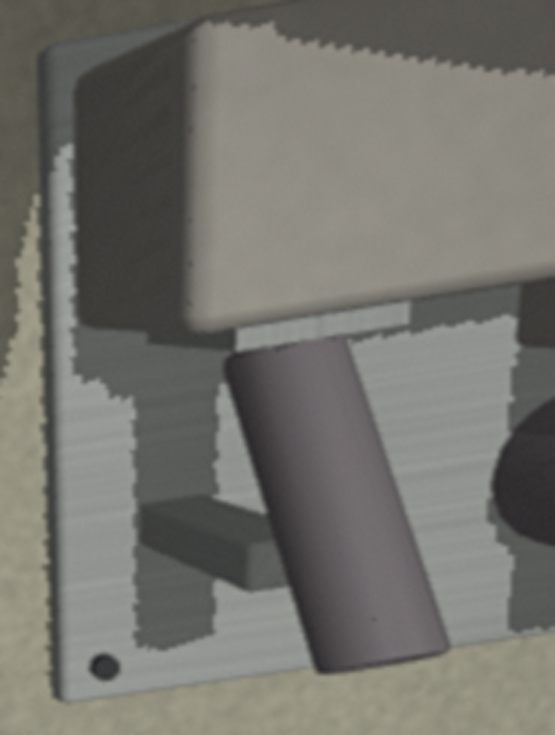

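```bash
cat > fit2.py <<'E'
from h import *
np.set_printoptions(precision=4,suppress=True)
dw1,dt,ds,w5,w7=load('wrist1'),load('top0'),load('side0'),load('wrist5'),load('wrist7')
A=lambda p:cp(p,440,10,3); B=lambda p:cp(p,455,0,3)
def res(q,full=False):
    x,y,yaw,mx=q; M=T(x,y,yaw); f=lambda P:app(M,P)
    n=np.array([-.5,0,.866])  # upward normal of tube
    mL=np.array([[mx,-.09,.115],[mx,-.06,.115]])
    r=[proj(w5,f([[-.15,-.115,.012],[.08,-.115,.012]]))-A([[31,67],[46,634]]),
       proj(w7,f([[-.15,-.115,.012],[.08,-.115,.012]]))-B([[45,51],[63,700]]),
       proj(w5,f(mL))-A([[247,598],[350,578]]),
       proj(w7,f(mL))-B([[320,670],[448,647]]),
       proj(dw1,f([[-.15,.115,.012],[-.15,-.115,.012],[.08,.115,.012]]))-cp([[675,37],[163,77],[740,497]],0,110,2.9),
       (proj(dt,f([[.08,.115,.012],[.08,-.115,.012],[-.15,-.115,.006],[-.15,.115,.006]]))-cp([[357,60],[686,108],[632,441],[293,388]],200,155,5))*1.5]
    return np.vstack(r)
s=least_squares(lambda q:res(q).ravel(),[.55,.045,-.18,.03],loss='soft_l1'); print(s.x); print(res(s.x))
M=T(*s.x[:3]); print('mouth',app(M,[s.x[3],-.075,.115]))
# direct triangulated mouth at z=.115
print(atz(w5,A([298.5,588]),.115),atz(w7,B([384,658.5]),.115), atz(dw1,cp([198,562],0,110,2.9),.115+.013))
print(atz(dt,cp([617,135],200,155,5),.115))
E
python3 fit2.py
```

```text
[ 0.5502  0.0436 -0.1793  0.0271]
[[ 0.1457 -1.5376]
 [ 0.7424  3.4658]
 [ 0.6547 -1.7759]
 [ 0.1052  3.288 ]
 [ 1.2957 -0.9437]
 [-0.9863  1.3043]
 [ 2.1115 -1.23  ]
 [-2.3039  0.7947]
 [-2.0245 -0.0943]
 [-3.804   1.1624]
 [ 0.342   2.0858]
 [-0.9653 -1.4901]
 [ 0.4739  0.3896]
 [ 0.1976  1.4522]
 [ 0.1349  0.5245]]
mouth [[ 0.5634 -0.035   0.115 ]]
[ 0.5632 -0.0351  0.115 ] [ 0.5637 -0.0349  0.115 ] [ 0.5601 -0.0221  0.128 ]
[ 0.5736 -0.0354  0.115 ]
```

Call:
{"fn": "carry_out", "kwargs": {"rows": [[[0,0,-0.4],[0,0,-0.5],1],[[0,0,-0.5],[0,0,-0.5],1],[[0,0,-0.5],[0,0,-0.5],1],[[0,0,-0.4],[0,0,-0.5],1],[[0.4,0.41,0],[0,0,0],1],[[0.7,0.71,0],[0,0,0],1],[[0.7,0.71,0],[0,0,0],1],[[0.7,0.71,0],[0,0,0],1],[[0.7,0.71,0],[0,0,0],1],[[0.7,0.71,0],[0,0,0],1],[[0.7,0.71,0],[0,0,0],1],[[0.7,0.71,0],[0,0,0],1],[[0.7,0.71,0],[0,0,0],1],[[0.3,0.31,0],[0,0,0],1],[[0,0,0],[0,0,0],1],[[0,0,0],[0,0,0],1]]}}

```text
time_s: 11.62
tcp_pos: [0.7005, -0.0787, 0.2797]
eef_rot: [-3.14, 0.0, 1.391]
ft_force: [0.6, -0.4, -1.7]
opening: 0.154
```

Call:
{"fn": "carry_out", "kwargs": {"rows": [[[0,0,0],[-0.4,0,0],1],[[0,0,0],[-0.8,0,0],1],[[0,0,0],[-0.8,0,0],1],[[0,0,0],[-0.8,0,0],1],[[0,0,0],[-0.8,0,0],1],[[0,0,0],[-0.8,0,0],1],[[0,0,0],[-0.8,0,0],1],[[0,0,0],[-0.8,0,0],1],[[0,0,0],[-0.545,0,0],1],[[0,0,0],[0,0,0],1],[[0,0,0],[0,0,0],1]]}}

```text
time_s: 12.53
tcp_pos: [0.699, -0.0798, 0.2818]
eef_rot: [2.635, 0.0, 1.389]
ft_force: [0.3, -1.3, -1.6]
opening: 0.151
```

```bash
python3 - <<'E'
from h import *
np.set_printoptions(precision=4,suppress=True)
s=bot.observe(); print(s['time_s'],s['tcp_pos'],s['eef_rot'],s['qpos'],s['ft_force']); print(R.from_euler('xyz',s['eef_rot']).as_matrix())
for n in ['wrist','side','top']: snap(n,n+'8')
E
```

```text
12.5333 [ 0.699  -0.0798  0.2818] [2.635  0.0002 1.3892] [-0.0946  0.1796 -0.0924  0.7939 -0.0423  0.0759] [ 0.295  -1.3415 -1.629 ]
[[ 0.1806  0.86    0.4772]
 [ 0.9836 -0.1578 -0.0878]
 [-0.0002  0.4852 -0.8744]]
```

View pics/wrist8.png

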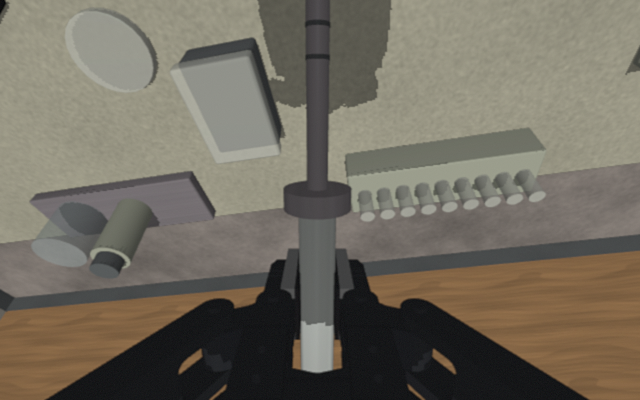

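View pics/side8.png

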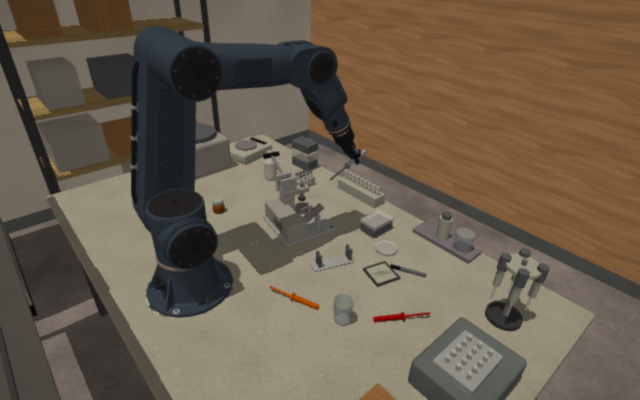

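Call:
{"fn": "carry_out", "kwargs": {"rows": [[[0.1,-0.2,0.5],[-0.2,0,0],1],[[0.11,-0.25,0.55],[0,0,0],1],[[0.11,-0.25,0.55],[0,0,0],1],[[0.11,-0.25,0.55],[0,0,0],1],[[0.11,-0.25,0.55],[0,0,0],1],[[0.11,-0.25,0.43],[0,0,0],1],[[0,0,0],[0,0,0],1],[[0,0,0],[0,0,0],1],[[0,0,0],[0,0,0],1]]}}

```text
time_s: 13.43
tcp_pos: [0.7139, -0.0619, 0.1797]
eef_rot: [2.617, -0.0, 1.39]
ft_force: [0.2, 0.4, -1.3]
opening: 0.155
```

```bash
cat > look.py <<'E'
import sys
from h import *
np.set_printoptions(precision=4,suppress=True)
k=sys.argv[1]
s=bot.observe(); print(s['time_s'],s['tcp_pos'],s['eef_rot'],s['ft_force'])
Rm=R.from_euler('xyz',s['eef_rot']).as_matrix(); 
yaw=-.18; n=np.array([np.cos(yaw)*.866,np.sin(yaw)*.866,.5]); m=np.array([.5634,-.035,.115])
tip=s['tcp_pos']+Rm@[0,-.13,-.0193]; col=s['tcp_pos']+Rm@[0,-.045,-.0193]
print('pred tip',tip,'collar',col)
ex=np.array([-np.sin(yaw),np.cos(yaw),0]); ez=np.cross(n,ex)
for a in (tip,col): print('along n, lateral y, up', (a-m)@n,(a-m)@ex,(a-m)@-ez if ez[2]<0 else (a-m)@ez)
for nm in ['wrist','side','top']:
    d=snap(nm,nm+k); print(nm,'tip px',proj(d,tip)[0],'mouth px',proj(d,m)[0])
np.savez('pics/st'+k,**{q:np.array(v) for q,v in s.items()})
crop('side'+k,280,165,380,245,'c_s'+k,8); crop('top'+k,290,150,370,210,'c_t'+k,10)
E
python3 look.py 9
```

```text
13.4333 [ 0.7139 -0.0619  0.1797] [ 2.6171 -0.      1.3899] [ 0.1857  0.3589 -1.2757]
pred tip [ 0.5937 -0.0399  0.1313] collar [ 0.666  -0.0532  0.1739]
along n, lateral y, up 0.034715805880791956 0.0005649384252425114 -0.0011942907208261268
along n, lateral y, up 0.1197138741476888 0.0004988954655397865 -0.0011160001380659118
wrist tip px [318.5381 -86.6256] mouth px [ 316.5862 -245.2556]
side tip px [327.5248 199.7673] mouth px [320.9617 205.2202]
top tip px [324.3579 174.2895] mouth px [322.9222 184.8183]
```

View pics/c_s9.png

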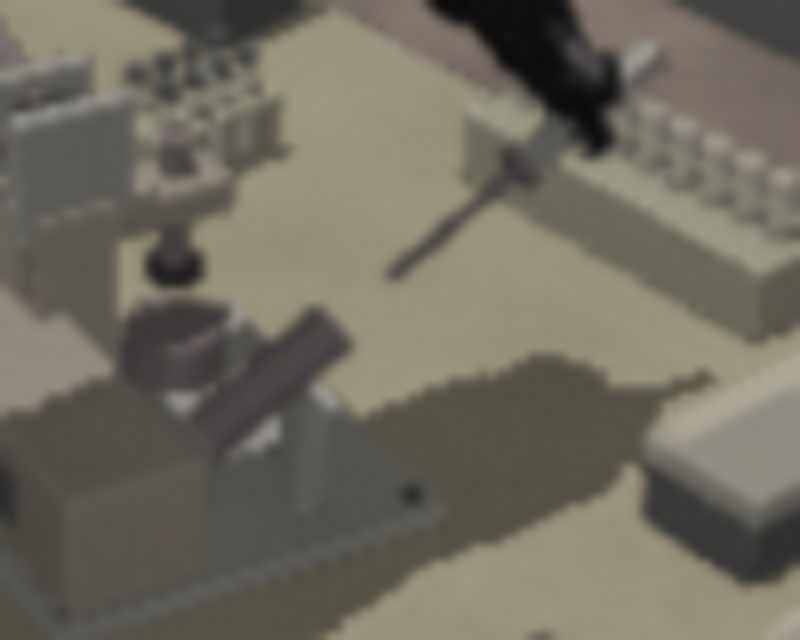

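View pics/c_t9.png

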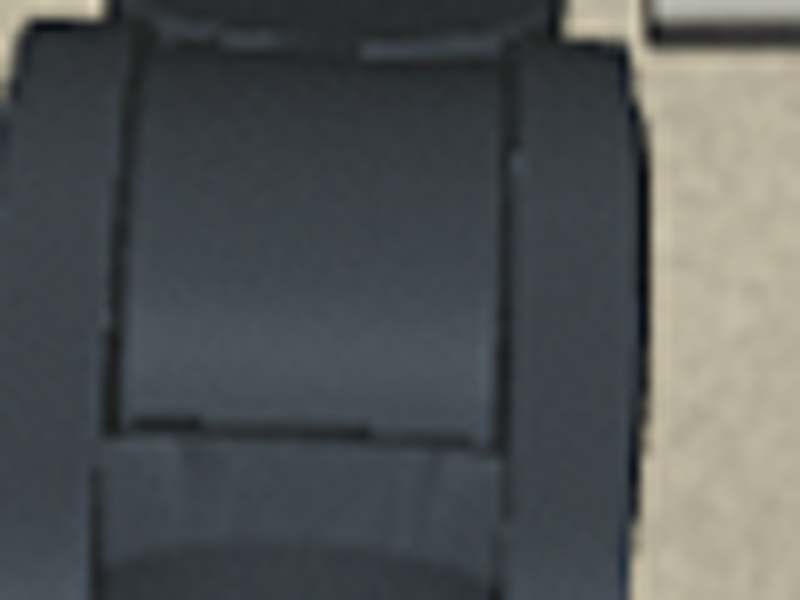

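View pics/wrist9.png

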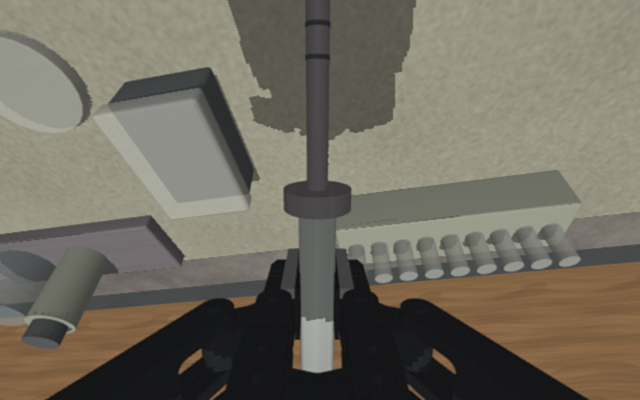

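Side view: the probe tip is at crop (390,277) and the tube mouth centre is about (332,326), with the axes in line within 2 mm (predicted offset: 1.2 mm low, 0.5 mm sideways). I'll correct that and advance slowly.

Call:
{"fn": "carry_out", "kwargs": {"rows": [[[-0.02,-0.3,-0.04],[0,0,0],1],[[0,-0.3,0],[0,0,0],1],[[0,-0.3,0],[0,0,0],1],[[0,-0.2,0],[0,0,0],1],[[0,-0.2,0],[0,0,0],1],[[0,-0.1,0],[0,0,0],1],[[0,0,0],[0,0,0],1]]}}

```text
time_s: 14.17
tcp_pos: [0.6762, -0.0556, 0.1585]
eef_rot: [2.618, 0.0, 1.39]
ft_force: [0.0, 0.1, -1.8]
opening: 0.154
```

```bash
python3 look.py 10
```

```text
14.1667 [ 0.6762 -0.0556  0.1585] [2.6182 0.0001 1.39  ] [ 0.0237  0.1263 -1.7594]
pred tip [ 0.5559 -0.0336  0.1103] collar [ 0.6283 -0.0468  0.1528]
along n, lateral y, up -0.008956515909939239 4.971427575305837e-05 -0.00028996404924873636
along n, lateral y, up 0.07604159423147167 -6.035356800158584e-06 -0.0003062276222958876
wrist tip px [318.4998 -86.7507] mouth px [318.3108 -52.2967]
side tip px [319.296  206.6984] mouth px [320.9617 205.2202]
top tip px [322.5106 187.4247] mouth px [322.9222 184.8183]
```

View pics/c_s10.png

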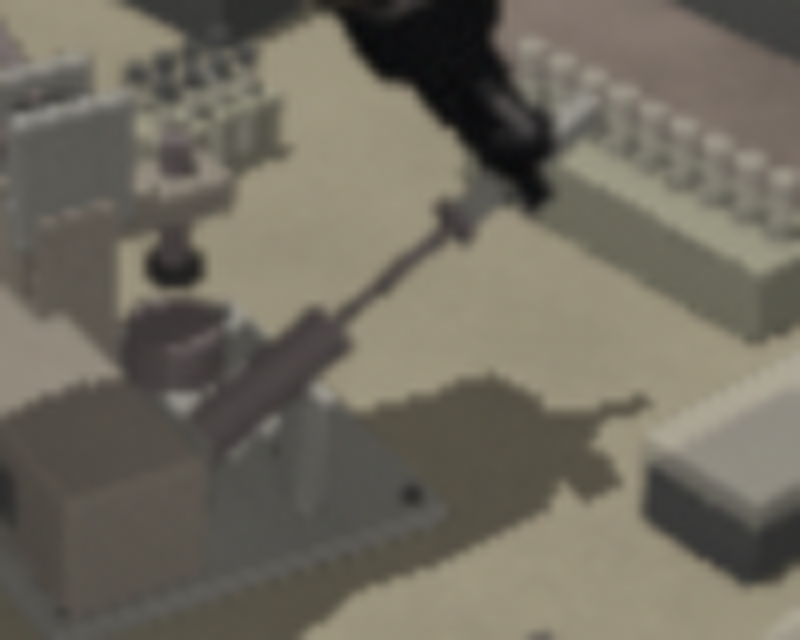

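The probe has entered the mouth at crop (340,325) with no contact force. I'll continue.

Call:
{"fn": "carry_out", "kwargs": {"rows": [[[0,-0.2,0],[0,0,0],1],[[0,-0.25,0],[0,0,0],1],[[0,-0.25,0],[0,0,0],1],[[0,-0.25,0],[0,0,0],1],[[0,-0.2,0],[0,0,0],1],[[0,0,0],[0,0,0],1]]}}

```text
time_s: 14.82
tcp_pos: [0.6455, -0.05, 0.1402]
eef_rot: [2.62, 0.0, 1.39]
ft_force: [-0.7, -0.8, -2.4]
opening: 0.153
```

```bash
python3 look.py 11
```

```text
14.8167 [ 0.6455 -0.05    0.1402] [2.6197 0.0003 1.3901] [-0.6544 -0.8149 -2.4304]
pred tip [ 0.5252 -0.028   0.0921] collar [ 0.5977 -0.0413  0.1345]
along n, lateral y, up -0.04508407326459916 9.339330625278593e-06 -0.00042237628523650317
along n, lateral y, up 0.03991392086785436 -2.8266344954712246e-05 -0.0005696153248363374
wrist tip px [318.4692 -86.6945] mouth px [318.2747  72.2591]
side tip px [312.4829 212.5539] mouth px [320.9617 205.2202]
top tip px [320.9209 197.9209] mouth px [322.9222 184.8183]
```

View pics/wrist11.png

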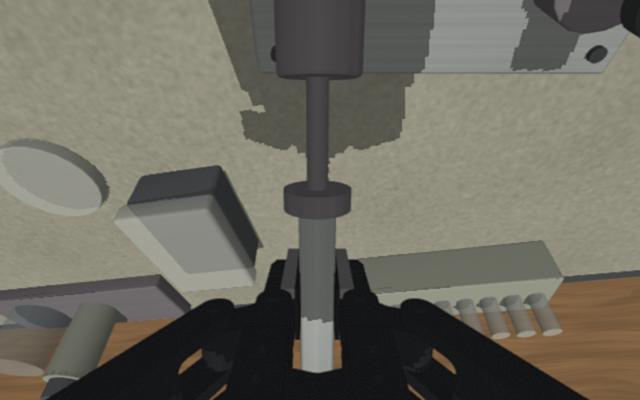

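The wrist view shows the tube centred on the probe (edges at columns 275 and 362, probe at 318). I'll advance most of the remaining 40 mm.

Call:
{"fn": "carry_out", "kwargs": {"rows": [[[0,-0.25,0],[0,0,0],1],[[0,-0.3,0],[0,0,0],1],[[0,-0.3,0],[0,0,0],1],[[0,-0.2,0],[0,0,0],1],[[0,-0.08,0],[0,0,0],1],[[0,0,0],[0,0,0],1],[[0,0,0],[0,0,0],1]]}}

```text
time_s: 15.55
tcp_pos: [0.6184, -0.0449, 0.1246]
eef_rot: [2.618, -0.0, 1.39]
ft_force: [-0.3, -0.9, -1.7]
opening: 0.155
```

```bash
python3 look.py 12; python3 -c "
from h import *
crop('wrist12',240,50,400,240,'c_w12',3)"
```

```text
15.55 [ 0.6184 -0.0449  0.1246] [ 2.6176 -0.      1.3901] [-0.2969 -0.9328 -1.7352]
pred tip [ 0.4982 -0.0229  0.0763] collar [ 0.5706 -0.0362  0.1188]
along n, lateral y, up -0.07677949347368064 0.00018867839592697812 -0.00039497293390320515
along n, lateral y, up 0.008218614887773389 0.00013771146958773935 -0.00036214822903891594
wrist tip px [318.5718 -86.623 ] mouth px [317.8191 163.9684]
side tip px [306.4341 217.669 ] mouth px [320.9617 205.2202]
top tip px [319.4843 206.9501] mouth px [322.9222 184.8183]
```

View pics/c_w12.png

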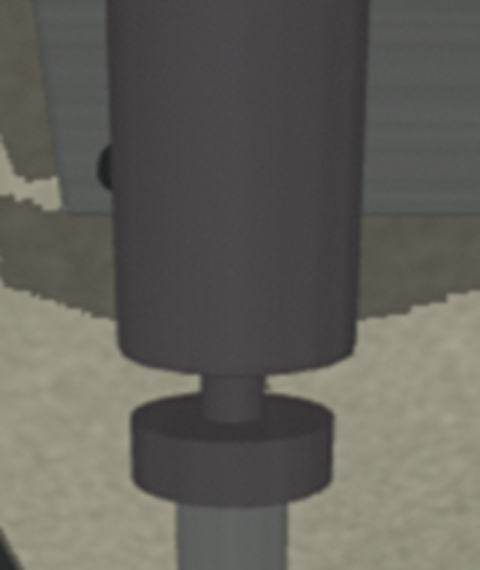

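Call:
{"fn": "carry_out", "kwargs": {"rows": [[[0,-0.1,0],[0,0,0],1],[[0,-0.1,0],[0,0,0],1],[[0,-0.05,0],[0,0,0],1],[[0,0,0],[0,0,0],1]]}}

```text
time_s: 16.03
tcp_pos: [0.612, -0.0438, 0.1208]
eef_rot: [2.617, 0.0, 1.39]
ft_force: [2.4, -0.4, -0.8]
opening: 0.153
```

Call:
{"fn": "carry_out", "kwargs": {"rows": [[[0,-0.04,0],[0,0,0],1],[[0,0,0],[0,0,0],1]]}}

```text
time_s: 16.2
tcp_pos: [0.6119, -0.0438, 0.121]
eef_rot: [2.616, -0.0, 1.39]
ft_force: [6.7, -2.1, -0.9]
opening: 0.157
```

Call:
{"fn": "carry_out", "kwargs": {"rows": [[[0,-0.05,0],[0,0,0],1],[[0,-0.03,0],[0,0,0],1],[[0,0,0],[0,0,0],1],[[0,0,0],[0,0,0],1]]}}

```text
time_s: 16.53
tcp_pos: [0.6118, -0.0437, 0.1215]
eef_rot: [2.612, -0.0, 1.389]
ft_force: [18.1, -5.4, -0.6]
opening: 0.152
```

```bash
python3 look.py 13; python3 -c "
from h import *
crop('wrist13',240,50,400,240,'c_w13',3)"
```

```text
16.5333 [ 0.6118 -0.0437  0.1215] [ 2.6118 -0.0002  1.3894] [18.0852 -5.4336 -0.6393]
pred tip [ 0.4918 -0.0217  0.0724] collar [ 0.564  -0.035   0.1154]
along n, lateral y, up -0.08432053938853232 0.00026089386015003095 -0.0004830600862041415
along n, lateral y, up 0.0006759004878425679 0.00015097474055057416 4.1560405724628646e-05
wrist tip px [318.5236 -86.8016] mouth px [317.7292 183.3866]
side tip px [304.9973 218.8993] mouth px [320.9617 205.2202]
top tip px [319.14   209.0603] mouth px [322.9222 184.8183]
```

View pics/c_w13.png

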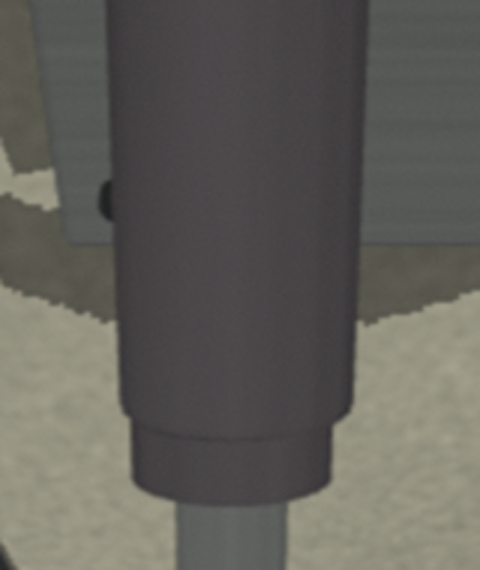

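The collar is flush on the tube mouth at crop (235,430), with 18 N against the stop. Now I'll draw it straight out.

Call:
{"fn": "carry_out", "kwargs": {"rows": [[[0,0.15,0],[0,0,0],1],[[0,0.3,0],[0,0,0],1],[[0,0.4,0],[0,0,0],1],[[0,0.5,0],[0,0,0],1],[[0,0.5,0],[0,0,0],1],[[0,0.5,0],[0,0,0],1],[[0,0.5,0],[0,0,0],1],[[0,0.5,0],[0,0,0],1],[[0,0.5,0],[0,0,0],1],[[0,0.3,0],[0,0,0],1],[[0,0.1,0],[0,0,0],1],[[0,0,0],[0,0,0],1],[[0,0,0],[0,0,0],1]]}}

```text
time_s: 17.77
tcp_pos: [0.7169, -0.063, 0.1819]
eef_rot: [2.619, 0.0, 1.39]
ft_force: [0.7, 0.5, -1.3]
opening: 0.158
```

```bash
python3 look.py 14
```

```text
17.7667 [ 0.7169 -0.063   0.1819] [2.6192 0.0001 1.39  ] [ 0.7026  0.5306 -1.2944]
pred tip [ 0.5966 -0.041   0.1337] collar [ 0.6691 -0.0543  0.1761]
along n, lateral y, up 0.03859461051553879 2.0109167266611945e-05 -0.0006590683567492608
along n, lateral y, up 0.1235926584721479 -3.205658117213378e-05 -0.0007650042826570225
wrist tip px [318.5606 -86.7701] mouth px [ 318.6702 -262.8277]
side tip px [328.2721 199.1298] mouth px [320.9617 205.2202]
top tip px [324.697  173.2011] mouth px [322.9222 184.8183]
```

View pics/c_s14.png

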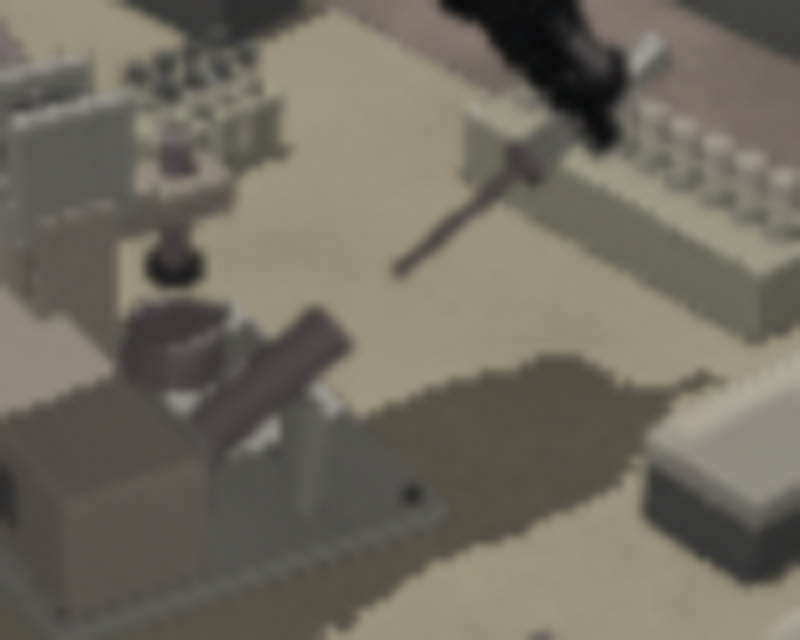

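View pics/wrist14.png

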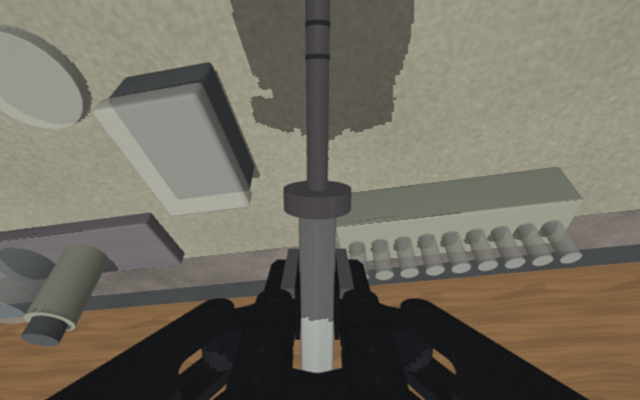

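The probe is fully out, about 38 mm clear. Next I'll lift, level, and turn.

Call:
{"fn": "carry_out", "kwargs": {"rows": [[[0,0,-0.5],[0,0,0],1],[[0,0,-0.8],[0,0,0],1],[[0,0,-0.9],[0,0,0],1],[[0,0,-0.9],[0,0,0],1],[[0,0,-0.9],[0,0,0],1],[[0,0,-0.7],[0,0,0],1],[[0,0,-0.3],[0,0,0],1],[[0,0,0],[0.45,0,0],1],[[0,0,0],[0.8,0,0],1],[[0,0,0],[0.8,0,0],1],[[0,0,0],[0.8,0,0],1],[[0,0,0],[0.8,0,0],1],[[0,0,0],[0.8,0,0],1],[[0,0,0],[0.8,0,0],1],[[0,0,0],[0.8,0,0],1],[[0,0,0],[0.48,0,0],1],[[0,0,0],[0,0,0],1],[[0,0,0],[0,0,0],1]]}}

```text
time_s: 19.42
tcp_pos: [0.6445, -0.0497, 0.3107]
eef_rot: [3.141, 0.0, 1.39]
ft_force: [0.0, 0.1, -1.2]
opening: 0.151
```

Call:
{"fn": "carry_out", "kwargs": {"rows": [[[0,0,0],[0,0,-0.5],1],[[0,0,0],[0,0,-0.95],1],[[0,0,0],[0,0,-0.95],1],[[0,0,0],[0,0,-0.95],1],[[0,0,0],[0,0,-0.95],1],[[0,0,0],[0,0,-0.95],1],[[0,0,0],[0,0,-0.95],1],[[0,0,0],[0,0,-0.95],1],[[0,0,0],[0,0,-0.95],1],[[0,0,0],[0,0,-0.95],1],[[0,0,0],[0,0,-0.95],1],[[0,0,0],[0,0,-0.95],1],[[0,0,0],[0,0,-0.95],1],[[0,0,0],[0,0,-0.95],1],[[0,0,0],[0,0,-0.95],1],[[0,0,0],[0,0,-0.95],1],[[0,0,0],[0,0,-0.95],1],[[0,0,0],[0,0,-0.95],1],[[0,0,0],[0,0,-0.95],1],[[0,0,0],[0,0,-0.5],1]]}}

```text
time_s: 21.08
tcp_pos: [0.6434, -0.0495, 0.3131]
eef_rot: [3.141, 0.004, 2.843]
ft_force: [0.3, -0.2, -1.4]
opening: 0.154
```

Call:
{"fn": "carry_out", "kwargs": {"rows": [[[0,-0.4,0],[0,0,0],1],[[-0.02,-0.8,0],[0,0,0],1],[[-0.02,-0.8,0],[0,0,0],1],[[-0.02,-0.8,0],[0,0,0],1],[[-0.02,-0.8,0],[0,0,0],1],[[-0.02,-0.8,0],[0,0,0],1],[[-0.03,-0.8,0.2],[0,0,0],1],[[-0.03,-0.8,0.5],[0,0,0],1],[[-0.03,-0.7,0.6],[0,0,0],1],[[-0.03,-0.4,0.7],[0,0,0],1],[[0,0,0.8],[0,0,0],1],[[0,0,0.8],[0,0,0],1],[[0,0,0.8],[0,0,0],1],[[0,0,0.6],[0,0,0],1],[[0,0,0.3],[0,0,0],1],[[0,0,0],[0,0,0],1],[[0,0,0],[0,0,0],1]]}}

```text
time_s: 22.5
tcp_pos: [0.5862, -0.255, 0.1543]
eef_rot: [-3.142, 0.002, 2.837]
ft_force: [0.2, -0.3, -1.2]
opening: 0.156
```

```bash
python3 look.py 15; python3 - <<'E'
from h import *
crop('side15',300,180,440,290,'c_s15',5.5); crop('top15',340,140,460,230,'c_t15',6)
s=dict(np.load('pics/st15.npz')); Rm=R.from_euler('xyz',s['eef_rot']).as_matrix(); tip=s['tcp_pos']+Rm@[0,-.13,-.0193]; print('tip-plate',tip-[.548,-.378,.006], 'rod dir',-Rm[:,1])
E
```

```text
22.5 [ 0.5862 -0.255   0.1543] [-3.1415  0.0022  2.8373] [ 0.236  -0.31   -1.1896]
pred tip [ 0.5472 -0.379   0.1737] collar [ 0.5727 -0.2979  0.1737]
along n, lateral y, up 0.06888637210805165 -0.34138116966597143 0.027960963574721297
along n, lateral y, up 0.07800460939382566 -0.2570363843955462 0.02268743872226364
wrist tip px [315.7945 -86.755 ] mouth px [431.247  481.5046]
side tip px [386.0597 235.5719] mouth px [320.9617 205.2202]
top tip px [438.1892 185.1762] mouth px [322.9222 184.8183]
tip-plate [-0.00077817 -0.00104327  0.16765996] rod dir [-2.99572305e-01 -9.54073596e-01  9.12261238e-05]
```

View pics/c_s15.png

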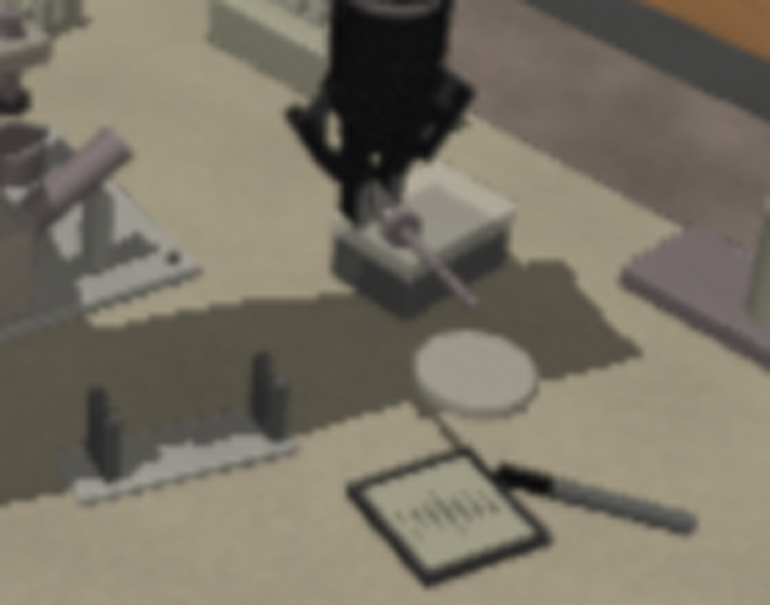

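View pics/top15.png

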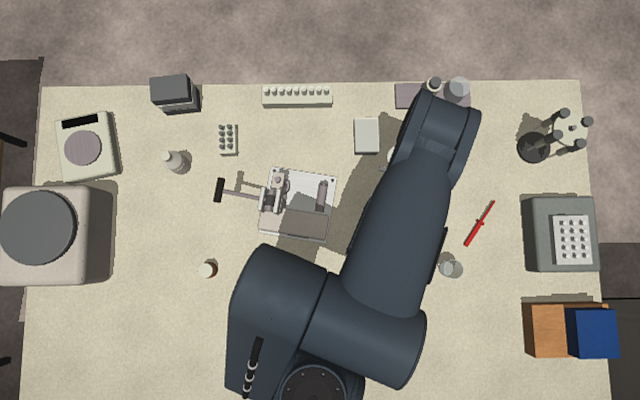

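View pics/wrist15.png

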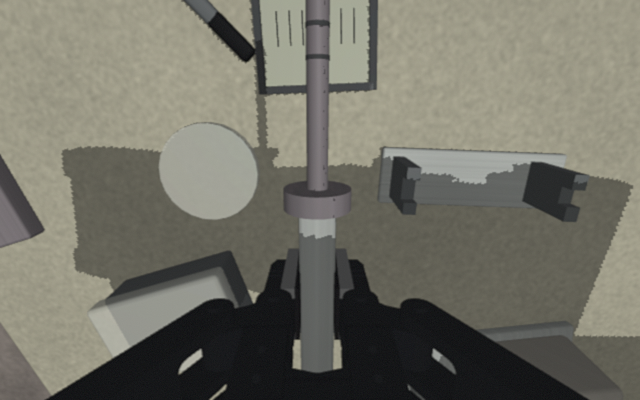

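Wrist view: the probe at column 317 runs over the middle of the plate (its rim edges are at columns 262 and 375). The rod is level, and the lever in the top view is up at (219,190). I'll lower about 60 mm to a hand's breadth.

Call:
{"fn": "carry_out", "kwargs": {"rows": [[[0,0,0.3],[0,0,0],1],[[0,0,0.5],[0,0,0],1],[[0,0,0.5],[0,0,0],1],[[0,0,0.4],[0,0,0],1],[[0,0,0.2],[0,0,0],1],[[0,0,0],[0,0,0],1],[[0,0,0],[0,0,0],1],[[0,0,0],[0,0,0],1],[[0,0,0],[0,0,0],1],[[0,0,0],[0,0,0],1]]}}

```text
time_s: 23.48
tcp_pos: [0.587, -0.255, 0.0972]
eef_rot: [3.142, 0.002, 2.838]
ft_force: [0.8, 0.2, -1.2]
opening: 0.15
```

```bash
python3 look.py 16; python3 - <<'E'
from h import *
crop('side16',210,130,440,300,'c_s16',3.4)
s=dict(np.load('pics/st16.npz')); Rm=R.from_euler('xyz',s['eef_rot']).as_matrix(); tip=s['tcp_pos']+Rm@[0,-.13,-.0193]; print('tip-plate',tip-[.548,-.378,.006], 'rod dir',-Rm[:,1],s['opening'],s['joint_velocities'])
for n in ('side16',): print(proj(load(n),[.548,-.378,.006]))
E
```

```text
23.4833 [ 0.587  -0.255   0.0972] [3.1416 0.0023 2.838 ] [ 0.7846  0.2327 -1.2435]
pred tip [ 0.5481 -0.3791  0.1165] collar [ 0.5735 -0.298   0.1165]
along n, lateral y, up 0.041004920177777834 -0.34126518444514986 -0.021986297897972303
along n, lateral y, up 0.05007830369963356 -0.25691331240549015 -0.02722371762109252
wrist tip px [315.6664 -86.7499] mouth px [463.0272 585.094 ]
side tip px [384.2553 248.7858] mouth px [320.9617 205.2202]
top tip px [433.0864 187.8801] mouth px [322.9222 184.8183]
tip-plate [ 5.75392315e-05 -1.07745125e-03  1.10462390e-01] rod dir [-2.98928653e-01 -9.54275463e-01 -1.27803353e-05] 0.15010541878685674 [-0.00026653  0.00342292 -0.00503214 -0.00144251  0.00218413 -0.00013576]
[[380.43775421 272.74057665]]
```

View pics/c_s16.png

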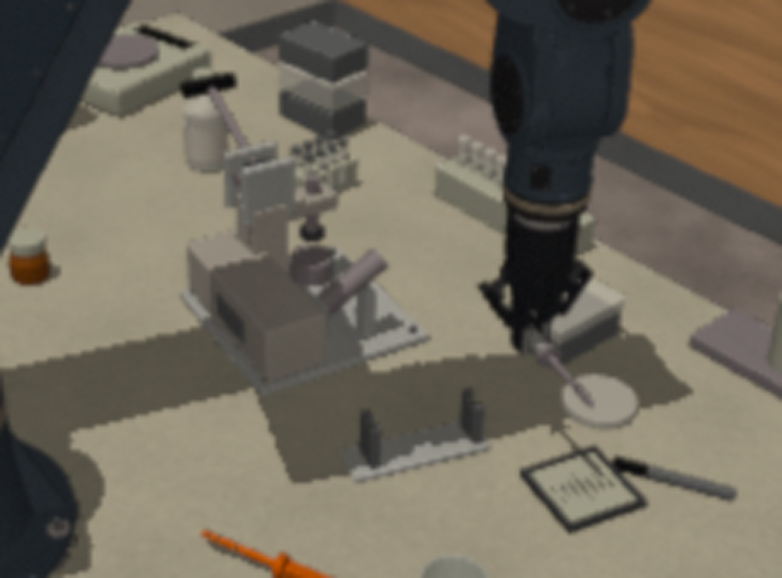

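View pics/wrist16.png

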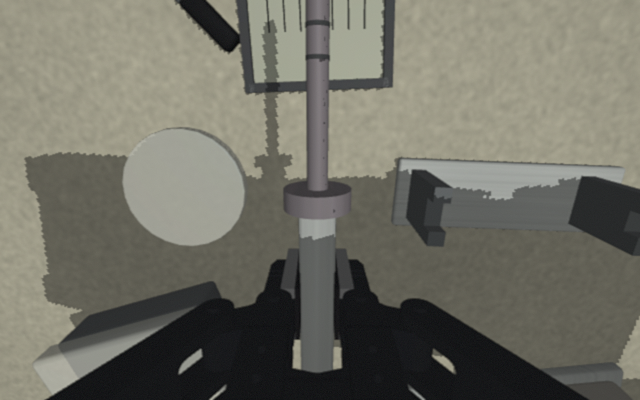

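The side view shows the tip at crop (590,404), image (383.2,248.5) against a predicted (384.3,248.8). The lever is up at crop (208,83), nothing is touching the rod, and the bystanders are in place. I'm handing in.

```bash
python3 -c "
from plant import bot
print(bot.hand_in()); s=bot.observe(); print(s['time_s'],s['tcp_pos'],s['opening'])"
```

```text
the job is handed in; nothing more can be done
None
the job is handed in; nothing more can be done
```

The job is done and handed in, with about 23.5 s of the 64 s used; handing in gives no verdict.

- **Lever:** I pressed it to its stop, with the force rising from 10 to 21 N over the last 2 mm. It came back up by itself, and the last pictures show it still up.
- **Rod in the tube:** I took the grey rod from the cradle and pushed it in until the collar sat on the tube's mouth. The wrist camera showed it flush, with about 18 N against the stop. I then drew it right out, leaving the tip about 38 mm clear of the mouth.
- **Final hold:** The rod is gripped, level and at rest. Its tip is about 1 mm from the plate's middle and 0.117 m above the bench, roughly 110 mm over the plate.
- **Other things on the bench:** In the last pictures the bystanders and the orange and red look-alikes I could see looked undisturbed. I checked this by eye, not by measuring.

The tip is outside the wrist camera's view, so its position comes from the arm pose and the measured grasp. In the side image it appeared about 1 px (3 to 4 mm) from where I predicted, well inside the 45 mm allowed. No check failed.

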